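# Scrub the tilted strainer and bayonet its cap home

## Task

Scrub out the open strainer barrel with the long brush that fits its bore: three full strokes, each right down to the bottom and back up to the mouth end, then stand the brush back in its own stand. Then close the barrel with its bayonet cap: lugs in through the slots, push in against the spring, a quarter turn, and let it click home. Leave the fat brush and the loose things on the bench where they are.

Things in the scene. Friction and masses are not known exactly. Their poses are not given: they have to be found in the camera images.
- rig: Fixed plywood base (200 x 150 mm, 18 mm thick, centred 20 mm to +x) that carries the strainer barrel; copper pipes to both sides reach 110 mm along +-y, at most 85 mm high. Origin on the bench; x away from the robot, z up.
- barrel: Open brass strainer barrel fixed on the rig, its mouth leaning 30 degrees towards rig -x (the robot's side). Origin: centre of its closed underside; z along its axis out to the mouth, y level, x square to both. Along z: inner floor at 8 mm; bore 44 mm across from 8 to 100 mm; wider chamber 68 mm across from 100 to 118 mm; lip from 118 to 125 mm. Outside at most 76 mm.
- mouth (a point): Centre of the mouth, on the lip's top face (barrel z = 125 mm); axes as the barrel's. The lip has a 48 mm hole, with two slots about 17 mm wide at +y and -y for the cap's lugs, and in its underside two click recesses, 3 mm deep and about 16 mm wide, at +x and -x (up and down the slope).
- brush: The brush that fits: round black bristle head 38 mm across (solid part 36 mm) and 60 mm long, 9 mm steel rod, square wooden handle 16 x 16 mm. Stands head down, loose, in its stand. Origin: centre of the head's tip (lower end); z along the brush to the handle; head 0 to 60 mm, handle from 125 to 205 mm (top); handle faces lie along x and y. 90 g or so.
- stand: Fixed steel tube on a foot, for the brush: 52 mm outside, 46 mm inside, 95 mm high, inner floor at 8 mm. Origin: centre of the underside, z up.
- fat_brush: Bystander: same kind of brush with a 58 mm head, which does not pass the lip; same lengths, handle and origin as the brush. Stands in its own stand.
- fat_stand: Fixed steel tube on a foot, 72 mm outside, 95 mm high, with the fat brush. Origin: centre of the underside.
- cap: Brass bayonet cap, loose, standing on its plug on a grey 4 mm mat, wing up. About 240 g. Origin: centre of the plug's underside, z up. Plug 43.6 mm across, z 0 to 28 mm, foot chamfered; two lugs at +x and -x, 10 mm wide, reaching 30 mm from the axis, tops at z = 11 mm; disc 72 mm across, z 28 to 34 mm.
- cap_wing (a point): Centre of the cap's wing grip, cap z = 50 mm; axes as the cap's. Wing 54 mm long along x (in line with the lugs), 12 mm thick along y, cap z 34 to 66 mm. Lugs enter with the wing level (cap x along barrel y, either way round); home, after a quarter turn either way, the wing points up and down the slope (along barrel x).
- cap_seal (a point): Underside of the cap's sprung black seal ring (70 mm across, 5 mm thick), cap z = 12 mm. It gives 10 mm towards the disc: 3 N at first, 11 N at the end. It meets the lip with the cap origin at barrel z = 113 mm; with the origin below 107 mm (stop: 103 mm) the cap can turn; after the quarter turn the spring lifts the lugs into the recesses, origin at 110 mm: home.
- can: Bystander: small closed can, 60 mm across, 60 mm high. Origin: centre of the underside.
- wrench: Bystander: steel wrench, 190 mm long, lying flat along its x; origin at its middle, underside.
- elbow: Bystander: copper pipe elbow, about 70 x 35 x 35 mm; origin under its upright leg.
Not all that is in view belongs to the job. What is shaped like the brush but orange is not meant. Leave any orange look-alike of the stand alone.

How it is judged (in metres and radians):
On the way, in this order (a step that is already met when the one before it is completed fails the run):
1. brush down to the bottom of the barrel, first time (z of brush in the frame of barrel between 0 and 0.022 m and x of brush in the frame of barrel between -0.016 and 0.016 m and y of brush in the frame of barrel between -0.016 and 0.016 m), for 0.05 s.
2. brush pulled back up to the mouth end of the barrel, first time (z of brush in the frame of barrel between 0.06 and 0.125 m and x of brush in the frame of barrel between -0.016 and 0.016 m and y of brush in the frame of barrel between -0.016 and 0.016 m), for 0.02 s.
3. brush down to the bottom of the barrel, second time (all of step 1), for 0.05 s.
4. brush pulled back up to the mouth end of the barrel, second time (all of step 2), for 0.02 s.
5. brush down to the bottom of the barrel, third time (all of step 3), for 0.05 s.
6. brush pulled back up to the mouth end of the barrel, third time (all of step 4), for 0.02 s.
7. brush let go and standing in its own stand again (x of brush in the frame of stand between -0.02 and 0.02 m and y of brush in the frame of stand between -0.02 and 0.02 m and z of brush in the frame of stand below 0.02 m and angle between brush's own z axis and vertical below 0.3 rad and contact force between the fingers and brush below 0.1 N), for 0.1 s.
8. cap pushed in, turned a quarter and clicked home (z of cap in the frame of barrel between 0.1075 and 0.1125 m and x of cap in the frame of barrel between -0.006 and 0.006 m and y of cap in the frame of barrel between -0.006 and 0.006 m and angle between the x axis of cap and the x axis of barrel, either way round below 0.25 rad and angle between the z axis of cap and the z axis of barrel, either way round below 0.08 rad), for 0.1 s.
At the end, for the whole second after the job is handed in: The cap is clicked home: its origin at barrel z = 110 mm within 2.5 mm, within 6 mm of the axis, wing within 0.25 rad of barrel x, axes within 0.08 rad. The brush stands in its own stand: tip within 20 mm of the stand's axis, both ways, and under 20 mm high, tilted less than 0.3 rad. Both at rest (all of step 8 and x of brush in the frame of stand between -0.02 and 0.02 m and y of brush in the frame of stand between -0.02 and 0.02 m and z of brush in the frame of stand below 0.02 m and angle between brush's own z axis and vertical below 0.3 rad and linear speed of each of cap, brush below 0.02 m/s); the robot touches nothing.
It fails at once if the can is moved more than 30 mm (distance of can from where it was at the start of the episode above 0.03 m).
It fails at once if the wrench is moved more than 30 mm (distance of wrench from where it was at the start of the episode above 0.03 m).
It fails at once if the elbow is moved more than 30 mm (distance of elbow from where it was at the start of the episode above 0.03 m).
It fails at once if the fat brush is moved more than 30 mm or tipped (distance of fat_brush from where it was at the start of the episode above 0.03 m or angle between fat_brush's own z axis and vertical above 0.4 rad).
It also fails if it takes over 72 s, if anything falls off the work surface, if the arm or the gripper's body presses on something with over 40 N, if the wrist force passes 120 N, or if a joint passes its speed limit or range.

## Robot

A 6-joint arm with a two-finger parallel gripper is mounted at the origin on the work surface. World frame = base frame: x ahead of the robot, y to its left, z up, the work surface at z = 0. Lengths are in mm, angles in rad, forces in N, time in s.
With the tool pointing down it reaches from about 325 to 1000 mm from the base axis. Payload 5.1 kg.
Tool frame: the origin (TCP) lies midway between the tips of the shut fingers; the grasp point (between the pads) lies 19 mm behind it (grip_depth is the distance from the TCP to the grasp point, in mm); y points along the fingers, x is the direction in which the jaws open and shut, and the axes are right-handed (so a half turn about y gives the same grasp; the last joint's range is limited). The gripper opens to 85 mm and grips with 20 to 120 N. Pads are 22 mm wide; open, the fingers measure 114 mm over their backs; the gripper's body (76 mm by 85 mm) begins 54 mm behind the grasp point. The pads swing forward as they close: fully open they stand 13 mm farther back than shut.
Start: joints at [1.151, 0.124, 1.65, -0, 1.367, -0.083], TCP at [214.825, 613.461, 203.922] pointing down, gripper open.
Joint ranges: [-2.61, 2.61], [-1.02, 2.33], [0.03, 2.71], [-1.35, 4.49], [0.32, 2.68], [-2.91, 2.91]. Speed limits (rad/s): [2.57, 2.57, 3.14, 3.14, 3.14, 3.14].

## Interface

Orientations are given as [roll, pitch, yaw] about the fixed x, y, z axes, in that order (R = Rz(yaw) Ry(pitch) Rx(roll)).
In Python, from bench import observe, get_image, calibration, finish_job, grip_depth gives the robot as it stands.
- The arm moves only by the tool step_arm, never from a script. Its argument "commands" is a list that holds one entry, the list of rows, each a list of 7 numbers: the shift along the tool's x, y, z in m, then the turn, a rotation vector about the tool's x, y, z in units of 10 degrees (1.0 is 10 degrees), then the opening, from 0 (shut) to 1 (fully open). In form: [[[dx, dy, dz, rx, ry, rz, claw], ...]]. A call has exactly 10 rows; each row shifts and turns the pose as measured when the row begins, along the tool's axes as they then stand; what a row does not reach is not made up. A row lasts 1/8 s, in which the tool goes at most 62.5 mm and 10.7 degrees, less where a joint would pass 70% of its speed; a pose out of reach is approached as far as the arm can. A call is refused whole if a number of a shift passes 0.0625 or a number of a turn 1, either way. A call with a gripper value outside its range is refused whole. The fingers move at their own pace and stop on an object; "grip_force" is the grip in N (left out, the last holds). Time passes only in rows, so rows that do not move let the fingers close, or fill a call up. It gives the time, the measured TCP pose, the force and the opening at its end, in the units of the state.
- observe(): the state, without advancing time (a new reading comes with each control period).
- get_image(name): name is "side" or "top"; returns the picture (400x640x3 uint8, blue, green, red); there is no depth.
- calibration(name): a dict with "K" (3x3 intrinsics, pixels), "origin" and "orientation" of the camera in the world. Camera axes: x right, y down, z forward; pixel columns grow to the right and rows downward; lengths in mm; the calibration is good to about 2 mm. A picture is of the moment at which its call begins. calibration takes no time and is no camera call.
- finish_job(): hands the job in, once; it reports no verdict.
The state is a dict: "time": time; "q": joint angles; "qvel": joint speeds; "joint_efforts": joint torques, N m; "eef_pos": TCP position; "ee_rot": TCP orientation; "wrist_force": force on the tool from outside, world axes, zero at the start; "moment": the same for the moment, N m; "opening": opening from 0.0 (shut) to 1.0 (fully open).
Only numpy, scipy, OpenCV 4.12 (cv2) and the standard library are available. Lean on these libraries where they do the work, as an engineer would, in place of code of your own. Each camera call takes 0.05 s, during which the arm holds its last target. There are 200 camera calls.

## Working session

There is one attempt and no reset: what is moved stays moved. The work goes in short steps, Python scripts to look and compute and a tool call to move; the robot and the scene stay as the last step left them, time stands still between calls to the robot, and variables do not carry over. Pictures are saved under pics/ and viewed, about 8 in all and at most 12, crops included, and the job is handed in when it is done.

Besides the shell and the picture viewer there is one more tool, called after "Call:" by a JSON object that holds its "name" and its "arguments", one argument or row to a line. step_arm: Moves the arm, as the interface text tells. Its arguments: {"type":"object","properties":{"commands":{"type":"array","items":{"type":"array","items":{"type":"array","items":{"type":"number"}}}},"grip_force":{"type":"number"}},"required":["commands"]}

```bash
mkdir -p pics; ls
python3 - <<'E'
from bench import *
import cv2,numpy as np
print(observe(),grip_depth)
for n in("side","top"):
    print(n,calibration(n)); cv2.imwrite(f"pics/{n}0.png",get_image(n))
E
```

```text
pics
{'time': 0.0, 'q': array([ 1.15139890e+00,  1.24490690e-01,  1.65167699e+00, -1.81883670e-05,
        1.36747211e+00, -8.25693888e-02]), 'qvel': array([ 6.08542564e-04, -1.75228998e-03,  2.99443210e-04, -1.27506484e-03,
       -9.72705201e-06, -9.25579238e-04]), 'joint_efforts': array([ 1.15320658e-03, -4.23635709e+01, -3.65443432e+01,  8.81853992e-06,
        7.33848021e-03, -5.17661221e-06]), 'eef_pos': array([214.56542722, 612.86437396, 202.6606236 ]), 'ee_rot': array([-1.57064523,  0.00204163,  1.23397214]), 'wrist_force': array([ 0.13137955, -1.25951521, -0.37723824]), 'moment': array([ 0.04228586, -0.02585147, -0.02160538]), 'opening': 1.0021568020459592} 18.700000000000003
side {'K': array([[486.00290395,   0.        , 319.00993721],
       [  0.        , 486.00290395, 201.0300405 ],
       [  0.        ,   0.        ,   1.        ]]), 'origin': array([ 143.3130539 , -659.61537691,  987.79051111]), 'orientation': array([-2.4212449 ,  0.00975552, -0.57317863])}
top {'K': array([[468.65545482,   0.        , 311.62652704],
       [  0.        , 468.65545482, 209.10458757],
       [  0.        ,   0.        ,   1.        ]]), 'origin': array([ 426.86542158,  -47.34143155, 1434.79792972]), 'orientation': array([-3.04397354,  0.01522138, -1.56753664])}
```

View pics/top0.png

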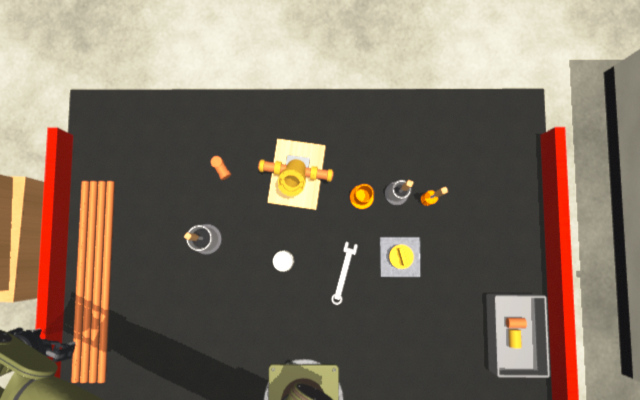

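View pics/side0.png

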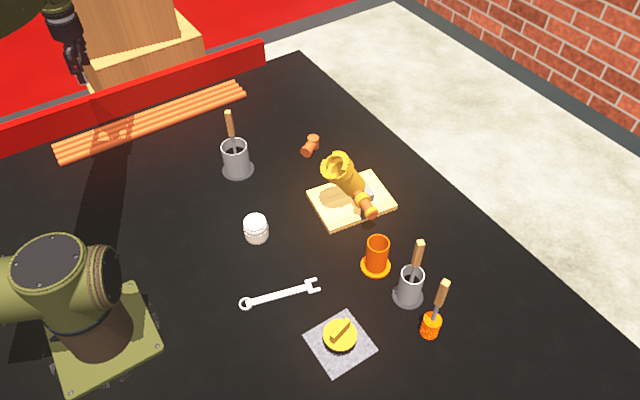

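The candidates are:
- **Brushes:** grey stand at top (398,192) / side (409,285), about 52 mm wide. The one at top (205,238) is in the wider tube, so it is the fat brush. The one at top (430,198) is orange, so it is a decoy.
- **Stands:** the grey tube holding the narrow brush. The orange tube at (362,196) is a decoy.

I'll confirm this in an enlarged crop.

Run:
```python
import cv2,numpy as np
s=cv2.imread("pics/side0.png");t=cv2.imread("pics/top0.png")
a=cv2.resize(s[140:390,300:460],None,fx=2.4,fy=2.4,interpolation=2)
b=cv2.resize(t[130:280,250:450],None,fx=2,fy=2,interpolation=2)
c=cv2.resize(s[100:190,210:330],(400,300),interpolation=2)
b=np.vstack([b,c])
cv2.imwrite("pics/c1.png",np.hstack([a,b]))
```

```text
(no output)
```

View pics/c1.png

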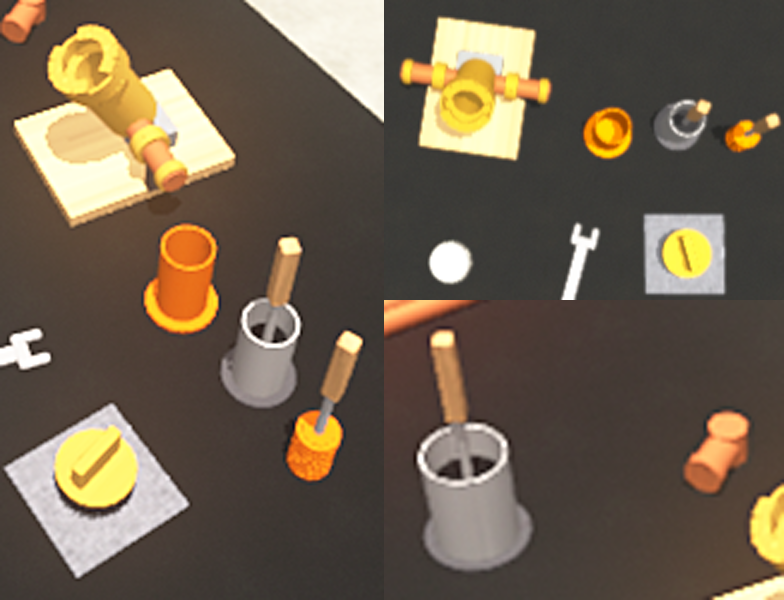

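Confirmed: the narrow grey stand with the black-headed brush is the one meant. Next I'll do an enlarged measuring sheet of mouth, stand and brush in both views, plus mask measurements for the base plate and cap.

```bash
cat > h.py <<'E'
import numpy as np,cv2
from bench import *
from scipy.spatial.transform import Rotation as R
CAL={n:calibration(n) for n in("side","top")}
def ray(n,p):
    c=CAL[n];d=R.from_euler('xyz',c["orientation"]).as_matrix()@np.linalg.solve(c["K"],[p[0],p[1],1.])
    return c["origin"],d/np.linalg.norm(d)
def plane(n,p,z):
    o,d=ray(n,p);return o+d*(z-o[2])/d[2]
def tri(ps,pt):
    A=np.zeros((3,3));b=np.zeros(3);L=[]
    for n,p in(("side",ps),("top",pt)):
        o,d=ray(n,p);M=np.eye(3)-np.outer(d,d);A+=M;b+=M@o;L.append((M,o))
    x=np.linalg.solve(A,b);return x,[np.linalg.norm(M@(x-o)).round(1) for M,o in L]
def proj(n,X):
    c=CAL[n];v=R.from_euler('xyz',c["orientation"]).as_matrix().T@(np.asarray(X,float)-c["origin"])
    v=c["K"]@v;return v[:2]/v[2]
E
python3 - <<'E'
from h import *
s=cv2.imread("pics/side0.png");t=cv2.imread("pics/top0.png")
def panel(im,x0,y0,w,h,k):
    p=cv2.resize(im[y0:y0+h,x0:x0+w],None,fx=k,fy=k,interpolation=cv2.INTER_NEAREST)
    for i in range(0,w,10):cv2.line(p,(i*k,0),(i*k,6),(0,0,255),1);cv2.putText(p,str(x0+i),(i*k,16),0,.35,(255,255,255),1)
    for i in range(0,h,10):cv2.line(p,(0,i*k),(6,i*k),(0,0,255),1);cv2.putText(p,str(y0+i),(7,i*k+4),0,.35,(255,255,255),1)
    return p
a=np.hstack([panel(s,315,145,50,37,8),panel(t,270,155,50,37,8)])
b=np.hstack([panel(s,388,235,50,37,8)*0+panel(s,388,260,50,37,8),panel(t,378,172,50,37,8)])
cv2.imwrite("pics/m1.png",np.vstack([a,b]))
hsv=cv2.cvtColor(t,cv2.COLOR_BGR2HSV)
def big(m,box):
    z=np.zeros(m.shape,np.uint8);x0,y0,x1,y1=box;z[y0:y1,x0:x1]=m[y0:y1,x0:x1]
    c=cv2.findContours(z,0,1)[0];return max(c,key=cv2.contourArea)
pl=big(cv2.inRange(hsv,(10,20,170),(32,130,255)),(255,130,340,220))
r=cv2.minAreaRect(pl);print("ply",r)
P=np.array([plane("top",p,18) for p in cv2.boxPoints(r)]);print(P.round(1),np.linalg.norm(np.diff(P,axis=0),axis=1),P.mean(0))
for n,im,box in(("top",t,(380,235,422,280)),("side",s,(300,310,380,378))):
    h=cv2.cvtColor(im,cv2.COLOR_BGR2HSV)
    c=big(cv2.inRange(h,(18,120,60),(35,255,255)),box);e=cv2.fitEllipse(cv2.convexHull(c));print(n,"cap",e,plane(n,e[0],38),plane(n,e[0],35))
for p in [(399,243),(410,263),(405,268)]:print(t[p[1]-0,p[0]],hsv[p[1],p[0]])
E
```

```text
ply ((299.3486022949219, 153.590087890625), (49.27698516845703, 24.844844818115234), 7.907163143157959)
[[709.2  93.1  18. ]
 [786.3  83.4  18. ]
 [764.9 -67.3  18. ]
 [688.1 -56.8  18. ]] [ 77.70016416 152.15689585  77.45611788] [737.11841897  13.09562229  18.        ]
top cap ((400.7040710449219, 256.2235412597656), (23.52292251586914, 24.466110229492188), 121.65010070800781) [ 424.05432544 -289.55090062   38.        ] [ 424.04828786 -290.07111073   35.        ]
side cap ((339.6572265625, 334.26251220703125), (32.6413688659668, 33.496437072753906), 52.1512565612793) [ 422.35529079 -289.98699609   38.        ] [ 423.23667116 -288.81949112   35.        ]
[198 199 204] [  5   8 204]
[ 88 250 255] [ 29 167 255]
[171 231 247] [ 24  78 247]
```

View pics/m1.png

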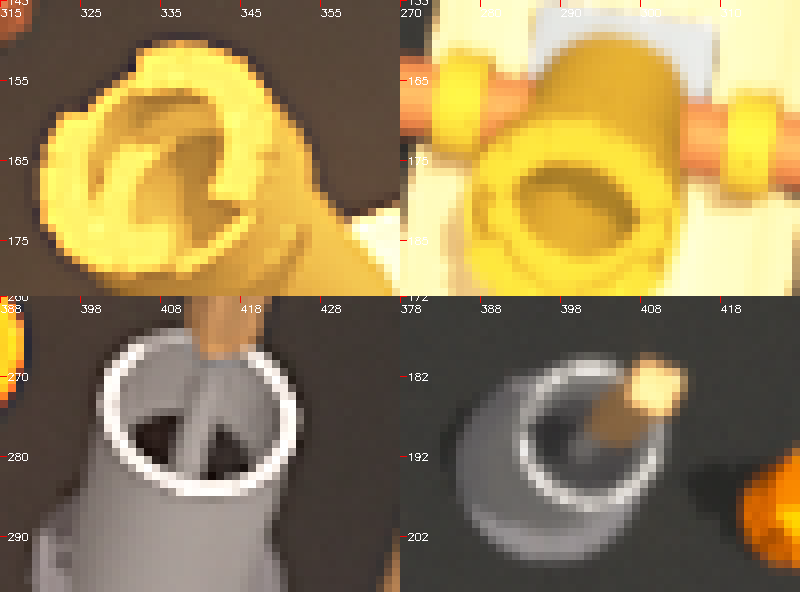

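The mouth face ellipse is centred near side (338,164) and top (292,182). The stand rim is at side (412,275) and top (401,189), and the handle top at top (408,183). Now fitting these properly.

Run:
```python
from h import *
s=cv2.imread("pics/side0.png");t=cv2.imread("pics/top0.png");I={"side":s,"top":t}
def mask(n,lo,hi,box):
    h=cv2.cvtColor(I[n],cv2.COLOR_BGR2HSV);z=np.zeros(h.shape[:2],np.uint8);x0,y0,x1,y1=box
    z[y0:y1,x0:x1]=cv2.inRange(h,lo,hi)[y0:y1,x0:x1];return z
def pts(m):return cv2.findNonZero(m)
def biggest(m):return max(cv2.findContours(m,0,1)[0],key=cv2.contourArea)
m=mask("top",(10,15,190),(32,110,255),(262,136,330,214));m=cv2.morphologyEx(m,cv2.MORPH_OPEN,np.ones((3,3)))
r=cv2.minAreaRect(pts(m));P=np.array([plane("top",p,18) for p in cv2.boxPoints(r)])
print("ply",r,P.round(1).tolist(),P.mean(0),np.linalg.norm(np.diff(P,axis=0),axis=1))
for n,p in(("side",(330,175)),("side",(355,190)),("top",(282,180)),("top",(285,189)),("top",(298,165)),("top",(292,200))):
    print(n,p,cv2.cvtColor(I[n],cv2.COLOR_BGR2HSV)[p[1],p[0]])
E_={}
for n,box,k in(("side",(310,140,368,184),1),("top",(272,150,312,205),1)):
    V=mask(n,(22,100,235),(34,255,255),box);c=biggest(V);e=cv2.fitEllipse(cv2.convexHull(c));E_[n]=e;print("mouth",n,e)
    W=I[n].copy();big=cv2.resize(W[box[1]:box[3],box[0]:box[2]],None,fx=8,fy=8,interpolation=0)
    for q in cv2.convexHull(c)[:,0]:cv2.circle(big,tuple(int((v-b)*8+4) for v,b in zip(q,box)),3,(255,0,0),-1)
    cv2.ellipse(big,(((e[0][0]-box[0])*8+4,(e[0][1]-box[1])*8+4),(e[1][0]*8,e[1][1]*8),e[2]),(0,0,255),1)
    E_[n+"i"]=big
h=max(E_["sidei"].shape[0],E_["topi"].shape[0]);
cv2.imwrite("pics/m2.png",np.hstack([cv2.copyMakeBorder(E_[k],0,h-E_[k].shape[0],0,0,0) for k in("sidei","topi")]))
print("mouth tri",tri(E_["side"][0],E_["top"][0]))
C={}
for n,lo,hi,box in(("side",(0,0,200),(180,60,255),(398,262,428,288)),("top",(0,0,140),(180,40,255),(392,178,412,200))):
    e=cv2.fitEllipse(cv2.convexHull(pts(mask(n,lo,hi,box))));C[n]=e[0];print("rim",n,e,plane(n,e[0],95))
print("stand tri",tri(C["side"],C["top"]))
# handle top face (light wood)
H={}
for n,box in(("side",(408,235,430,280)),("top",(396,176,418,196))):
    m=mask(n,(8,20,225),(30,140,255),box);M=cv2.moments(m,True);H[n]=(M['m10']/M['m00'],M['m01']/M['m00']);print("handle",n,M['m00'],H[n])
print(tri(H["side"],H["top"]))
for y in range(246,268,2):print(cv2.cvtColor(t,cv2.COLOR_BGR2GRAY)[y,392:412])
```

```text
ply ((295.9299621582031, 173.49000549316406), (48.64894485473633, 64.91241455078125), 8.130102157592773) [[586.5, 109.9, 18.0], [786.2, 84.0, 18.0], [764.5, -64.6, 18.0], [565.7, -36.8, 18.0]] [675.73132466  23.13143381  18.        ] [201.34547379 150.2292246  200.71788814]
side (330, 175) [ 28 144 255]
side (355, 190) [ 19 180 207]
top (282, 180) [ 26 194 253]
top (285, 189) [ 24 193 251]
top (298, 165) [ 21 200 231]
top (292, 200) [ 29  45 255]
mouth side ((342.8243408203125, 170.3630828857422), (34.95661544799805, 47.22492218017578), 119.00420379638672)
mouth top ((290.7029724121094, 182.8227081298828), (27.616008758544922, 28.0762939453125), 95.04256439208984)
mouth tri (array([635.48535379,  27.02585444, 138.67338327]), [np.float64(9.1), np.float64(9.1)])
rim side ((412.4549865722656, 274.2529296875), (20.05248260498047, 24.636600494384766), 106.41777038574219) [ 615.34163942 -283.44324076   95.        ]
rim top ((401.1888732910156, 189.35137939453125), (17.881839752197266, 19.65645408630371), 161.43458557128906) [ 615.56351398 -283.96917691   95.        ]
stand tri (array([ 615
[... 474 characters left out ...]
32 232 231 232 232 232 232
 233 234]
[233 234 233 233 232 204 147 133 220 233 233 233 226 231 232 232 233 232
 232 233]
[234 234 233 233 232 209 175 125 148 231 234 233 232 232 232 231 232 233
 232 232]
[234 234 233 233 233 231 205 155 128 203 233 233 232 225 231 231 232 233
 232 232]
[234 234 233 233 233 233 230 201 140 139 228 233 233 233 230 231 231 232
 232 232]
[233 233 233 233 233 233 232 204 168 126 177 231 233 232 230 233 232 232
 232 233]
[233 233 233 233 233 233 232 208 184 137 133 223 232 232 231 230 232 231
 233 234]
[220 232 232 233 233 233 233 231 206 173 129 162 232 233 231 230 232 233
 234 223]
[170 173 208 226 233 232 233 233 232 231 228 223 230 228 232 234 234 224
 207 202]
```

View pics/m2.png

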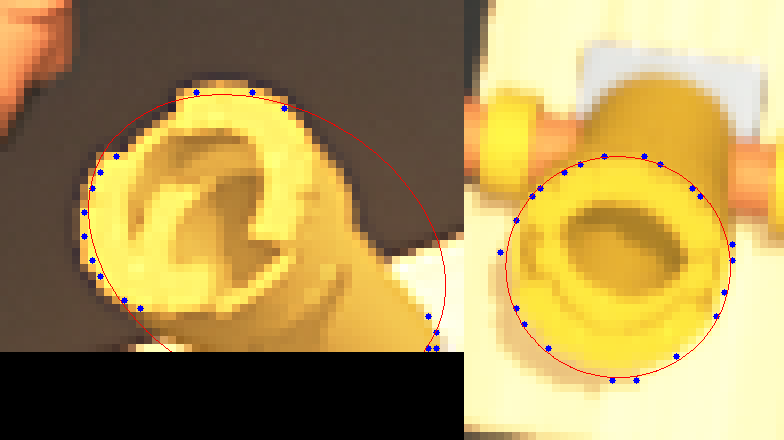

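```bash
cat >> h.py <<'E'
YAW=-0.137
def barrelR(yaw=YAW):
    # barrel axes as columns; mouth leans 30 deg to rig -x
    return (R.from_euler('z',yaw)*R.from_euler('y',-np.pi/6)).as_matrix()
E
python3 - <<'E'
from h import *
from scipy.optimize import least_squares
t=cv2.imread("pics/top0.png")
S=np.array([(116,156),(100,172),(92,188),(84,212),(84,236),(92,260),(100,276),(124,300),(140,308),(196,92),(220,90)])/8.+[310,140]-.5
T=(np.array([(516,308),(524,324),(548,348),(612,380),(636,380),(676,356),(716,316),(724,292)])-[464,0])/8.+[272,150]-.5
B=barrelR();n=B[:,2]
def f(v):
    o=[]
    for c,P in(("side",S),("top",T)):
        for p in P:
            a,d=ray(c,p);X=a+d*(n@(v[:3]-a))/(n@d);o.append(np.linalg.norm(X-v[:3])-v[3])
    return np.array(o)
r=least_squares(f,[600,27,140,37],loss="soft_l1");print("mouth",r.x.round(1),f(r.x).round(1))
m=r.x[:3];rig=np.array([655.9,25.9,0]);Rz=R.from_euler('z',YAW)
print("in rig",Rz.inv().apply(m-rig)," barrel origin",m-125*n,Rz.inv().apply(m-125*n-rig))
print("px",proj("side",m),proj("top",m))
h=cv2.cvtColor(t,cv2.COLOR_BGR2HSV)
for nm,box in(("brush",(396,176,418,196)),("orange",(436,182,452,200))):
    q=np.zeros(h.shape[:2],np.uint8);x0,y0,x1,y1=box;q[y0:y1,x0:x1]=cv2.inRange(h,(8,20,215),(30,150,255))[y0:y1,x0:x1]
    rr=cv2.minAreaRect(cv2.findNonZero(q));P=np.array([plane("top",p,210) for p in cv2.boxPoints(rr)]);e=np.diff(P,axis=0)
    print(nm,rr,P.mean(0),np.arctan2(e[:,1],e[:,0]),np.linalg.norm(e,axis=1))
g=255-cv2.cvtColor(t,cv2.COLOR_BGR2GRAY)[248:266,395:405].astype(float);g=np.clip(g-35,0,None)
c=(g*np.arange(395,405)).sum(1)/g.sum(1);k=np.polyfit(np.arange(248,266),c,1);print(c.round(1))
a,b=[plane("top",(np.polyval(k,y),y),54) for y in(248,265)];print("wing",np.arctan2(*(a-b)[[1,0]]),a,b)
E
```

```text
mouth [621.8  30.6 165.   37.7] [-2.5 -0.4 -0.1  0.4 -0.  -0.9 -0.8 -0.3  0.1  0.5 -0.1  0.2  0.6  0.2
  2.8  3.  -0.9 -0.   0. ]
in rig [-3.43792582e+01 -1.99781284e-02  1.64954034e+02]  barrel origin [683.75452672  22.03970753  56.7008589 ] [ 2.81207418e+01 -1.99781284e-02  5.67008589e+01]
px [333.84892341 164.41404577] [290.47473121 183.39355648]
brush ((409.5, 183.0), (6.0, 5.0), 90.0) [ 616.2641188  -285.73133666  210.        ] [-1.56998736  3.12404623  1.57180419] [13.12857558 15.95707495 13.11213533]
orange ((443.9000549316406, 189.8000030517578), (5.81377649307251, 5.366562843322754), 63.43495178222656) [ 598.3080963  -375.46235532  210.        ] [-1.10571007 -2.70307133  2.03551376] [14.21951282 15.21152974 14.20273446]
[397.8 397.7 398.1 398.3 398.4 398.8 399.  399.3 399.6 400.1 400.3 400.5
 400.8 401.  401.1 401.5 401.9 402.5]
wing 0.2557844956377698 [ 448.02048777 -277.70596693   54.        ] [ 398.61750001 -290.62547794   54.        ]
```

Mouth at (621.8, 30.6, 165) mm, 0 mm off the rig's centre line and with a fitted radius of 37.7, so it's consistent. Stand (615.3,-283.8), handle (616,-285), cap (423.5,-290) with the wing at 0.256 rad. Rising and yawing first.

Call:
{"name": "step_arm", "arguments": {
  "commands": [
    [[0, -0.025, 0, 0, 1, 0, 0.7], [0, -0.025, 0, 0, 1, 0, 0.7], [0, -0.025, 0, 0, 1, 0, 0.7], [0, -0.025, 0, 0, 1, 0, 0.7], [0, -0.025, 0, 0, 1, 0, 0.7], [0, -0.025, 0, 0, 1, 0, 0.7], [0, -0.025, 0, 0, 1, 0, 0.7], [0, -0.025, 0, 0, 1, 0, 0.7], [0, 0, 0, 0, 0, 0, 0.7], [0, 0, 0, 0, 0, 0, 0.7]]
  ],
  "grip_force": 60
}}

```text
time: 1.35
eef_pos: [213.9, 611.4, 398.8]
ee_rot: [-1.588, 0.004, -0.204]
wrist_force: [-0.6, 0.2, -1.3]
opening: 0.701
```

```bash
cat >> h.py <<'E'
def down(yaw): return R.from_euler('xyz',[-np.pi/2,0,yaw])
def barT(jaw=0):  # tool orientation aligned with barrel: tool y = -barrel z, jaw turned by jaw about barrel z
    return R.from_matrix(barrelR())*R.from_euler('z',jaw)*R.from_euler('x',-np.pi/2)
MOUTH=np.array([621.8,30.6,165.0]);BZ=barrelR()[:,2]
def go(pos,rot=None):
    o=observe();Rc=R.from_euler('xyz',o["ee_rot"])
    print("t",round(o["time"],2),"pos",o["eef_pos"].round(1),"rpy",o["ee_rot"].round(3),"F",o["wrist_force"].round(1),"open",round(o["opening"],3),"q",o["q"].round(2))
    print("shift tool mm",Rc.inv().apply(np.asarray(pos)-o["eef_pos"]).round(1))
    if rot is not None:
        rv=(Rc.inv()*rot).as_rotvec(degrees=True)/10
        print("turn x10deg",rv.round(2),"shift in new axes",rot.inv().apply(np.asarray(pos)-o["eef_pos"]).round(1))
E
python3 -c "
from h import *
go([615.7,-284.7,300],down(-.15))"
```

```text
t 1.35 pos [213.9 611.4 398.8] rpy [-1.588  0.004 -0.204] F [-0.6  0.2 -1.3] open 0.701 q [1.15 0.08 1.38 0.   1.7  1.36]
shift tool mm [ 575.7  110.4 -794.1]
turn x10deg [ 0.1  -0.31 -0.02] shift in new axes [ 531.2   98.8 -825.9]
```

Call:
{"name": "step_arm", "arguments": {
  "commands": [
    [[0, 0, 0, 0.1, -0.31, -0.02, 0.7], [0.03, 0, -0.046, 0, 0, 0, 0.7], [0.03, 0, -0.046, 0, 0, 0, 0.7], [0.03, 0, -0.046, 0, 0, 0, 0.7], [0.03, 0, -0.046, 0, 0, 0, 0.7], [0.03, 0, -0.046, 0, 0, 0, 0.7], [0.03, 0, -0.046, 0, 0, 0, 0.7], [0.03, 0, -0.046, 0, 0, 0, 0.7], [0.03, 0, -0.046, 0, 0, 0, 0.7], [0.03, 0, -0.046, 0, 0, 0, 0.7]]
  ]
}}

```text
time: 2.6
eef_pos: [425.9, 150.9, 379.7]
ee_rot: [-1.593, 0.017, -0.119]
wrist_force: [1.0, 0.6, 0.7]
opening: 0.703
```

```bash
python3 -c "
from h import *
go([615.7,-284.7,300],down(-.15))"
```

```text
t 2.6 pos [425.9 150.9 379.7] rpy [-1.593  0.017 -0.119] F [1.  0.6 0.7] open 0.703 q [ 0.23 -0.36  1.8  -0.01  1.72  0.35]
shift tool mm [ 241.3   84.6 -408.4]
turn x10deg [ 0.13  0.18 -0.09] shift in new axes [ 252.7   79.7 -402.4]
```

Call:
{"name": "step_arm", "arguments": {
  "commands": [
    [[0, 0, 0, 0.13, 0.18, -0.09, 0.7], [0.032, 0, -0.05, 0, 0, 0, 0.7], [0.032, 0, -0.05, 0, 0, 0, 0.7], [0.032, 0, -0.05, 0, 0, 0, 0.7], [0.032, 0, -0.05, 0, 0, 0, 0.7], [0.032, 0, -0.05, 0, 0, 0, 0.7], [0.032, 0, -0.05, 0, 0, 0, 0.7], [0.032, 0, -0.05, 0, 0, 0, 0.7], [0.032, 0, -0.05, 0, 0, 0, 0.7], [0, 0, 0, 0, 0, 0, 0.7]]
  ]
}}

```text
time: 3.85
eef_pos: [625.3, -287.9, 358.7]
ee_rot: [-1.559, 0.018, -0.131]
wrist_force: [0.0, -0.1, -0.5]
opening: 0.697
```

```bash
python3 -c "
from h import *
go([615.7,-284.7,280],down(-.15))"
```

```text
t 3.85 pos [ 625.3 -287.9  358.7] rpy [-1.559  0.018 -0.131] F [ 0.  -0.1 -0.5] open 0.697 q [-0.51  0.17  1.34  0.    1.65 -0.38]
shift tool mm [-8.6 78.9  0.9]
turn x10deg [-0.07  0.11 -0.1 ] shift in new axes [-10.   78.7   1.7]
```

Call:
{"name": "step_arm", "arguments": {
  "commands": [
    [[-0.01, 0, 0.0015, -0.07, 0.11, -0.1, 0.7], [0, 0.025, 0, 0, 0, 0, 0.7], [0, 0.025, 0, 0, 0, 0, 0.7], [0, 0.025, 0, 0, 0, 0, 0.7], [0, 0.025, 0, 0, 0, 0, 0.7], [0, 0.025, 0, 0, 0, 0, 0.7], [0, 0, 0, 0, 0, 0, 0.7], [0, 0, 0, 0, 0, 0, 0.7], [0, 0, 0, 0, 0, 0, 0.7], [0, 0, 0, 0, 0, 0, 0.7]]
  ]
}}

```text
time: 5.1
eef_pos: [615.9, -269.2, 229.4]
ee_rot: [-1.565, 0.0, -0.131]
wrist_force: [0.3, 0.1, -0.1]
opening: 0.698
```

```bash
python3 -c "
from h import *
go([615.7,-284.7,164],down(-.15))
s=get_image('side');t=get_image('top')
cv2.imwrite('pics/g1.png',np.hstack([cv2.resize(s[160:310,350:490],(420,450)),cv2.resize(t[140:240,330:450],(380,450))]))"
```

```text
t 5.1 pos [ 615.9 -269.2  229.4] rpy [-1.565  0.    -0.131] F [ 0.3  0.1 -0.1] open 0.698 q [-0.49  0.16  1.57  0.01  1.42 -0.36]
shift tool mm [  1.8  65.3 -15.8]
turn x10deg [-0.03  0.11 -0.  ] shift in new axes [  2.1  65.4 -15.3]
```

View pics/g1.png

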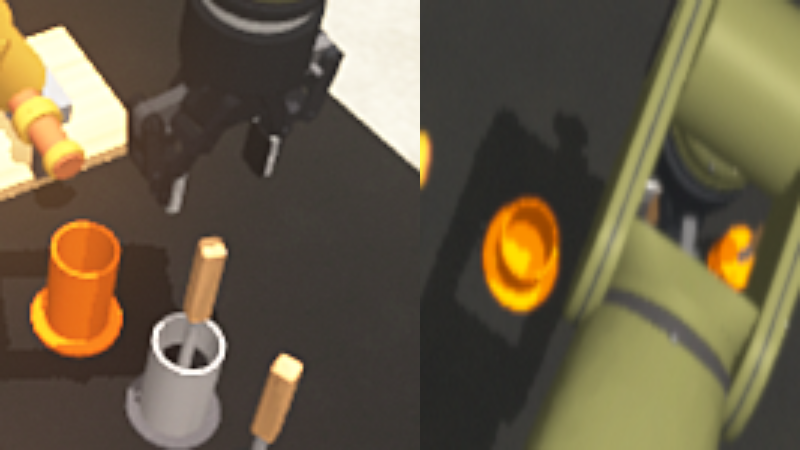

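Call:
{"name": "step_arm", "arguments": {
  "commands": [
    [[0.002, 0, -0.015, 0, 0.1, 0, 0.7], [0, 0, 0, 0, 0, 0, 0.7], [0, 0, 0, 0, 0, 0, 0.7], [0, 0, 0, 0, 0, 0, 0.7], [0, 0, 0, 0, 0, 0, 0.7], [0, 0, 0, 0, 0, 0, 0.7], [0, 0, 0, 0, 0, 0, 0.7], [0, 0, 0, 0, 0, 0, 0.7], [0, 0, 0, 0, 0, 0, 0.7], [0, 0, 0, 0, 0, 0, 0.7]]
  ]
}}

```text
time: 6.45
eef_pos: [615.9, -286.0, 229.3]
ee_rot: [-1.565, 0.0, -0.151]
wrist_force: [0.4, -0.1, -1.0]
opening: 0.696
```

```bash
python3 -c "
from h import *
go([615.7,-284.7,164],down(-.15))
print(proj('side',observe()['eef_pos']))
print(proj('top',[615.7,-284.7,213]),proj('side',[615.7,-284.7,213]))"
```

```text
t 6.45 pos [ 615.9 -286.   229.3] rpy [-1.565  0.    -0.151] F [ 0.4 -0.1 -1. ] open 0.696 q [-0.52  0.17  1.55  0.01  1.42 -0.37]
shift tool mm [-0.3 65.3  0.8]
turn x10deg [-0.03 -0.   -0.  ] shift in new axes [-0.4 65.3  1.2]
[422.81787871 237.29033166]
[409.32951657 183.03573716] [421.07903827 241.90206537]
```

Call:
{"name": "step_arm", "arguments": {
  "commands": [
    [[0, 0.013, 0, 0, 0, 0, 0.7], [0, 0.013, 0, 0, 0, 0, 0.7], [0, 0.013, 0, 0, 0, 0, 0.7], [0, 0.013, 0, 0, 0, 0, 0.7], [0, 0.013, 0.001, 0, 0, 0, 0.7], [0, 0, 0, 0, 0, 0, 0.7], [0, 0, 0, 0, 0, 0, 0], [0, 0, 0, 0, 0, 0, 0], [0, 0, 0, 0, 0, 0, 0], [0, 0, 0, 0, 0, 0, 0]]
  ]
}}

```text
time: 7.7
eef_pos: [615.8, -284.4, 159.1]
ee_rot: [-1.564, 0.001, -0.151]
wrist_force: [-1.2, 0.0, -1.2]
opening: 0.191
```

Call:
{"name": "step_arm", "arguments": {
  "commands": [
    [[0, 0, 0, 0, 0, 0, 0], [0, 0, 0, 0, 0, 0, 0], [0, 0, 0, 0, 0, 0, 0], [0, 0, 0, 0, 0, 0, 0], [0, -0.01, 0, 0, 0, 0, 0], [0, -0.02, 0, 0, 0, 0, 0], [0, -0.02, 0, 0, 0, 0, 0], [0, -0.02, 0, 0, 0, 0, 0], [0, -0.01, 0, 0, 0, 0, 0], [0, 0, 0, 0, 0, 0, 0]]
  ]
}}

```text
time: 8.95
eef_pos: [616.8, -285.4, 248.1]
ee_rot: [-1.566, -0.004, -0.151]
wrist_force: [0.5, 0.4, -0.7]
opening: 0.19
```

```bash
python3 -c "
from h import *
go([615.7,-284.7,290],down(-.15))
s=get_image('side')
cv2.imwrite('pics/g2.png',cv2.resize(s[160:320,350:490],None,fx=3,fy=3))"
```

```text
t 8.95 pos [ 616.8 -285.4  248.1] rpy [-1.566 -0.004 -0.151] F [ 0.5  0.4 -0.7] open 0.19 q [-0.51  0.16  1.53  0.01  1.44 -0.36]
shift tool mm [ -1.1 -41.9   0.8]
turn x10deg [-0.03 -0.    0.02] shift in new axes [ -1.2 -41.9   0.6]
```

View pics/g2.png

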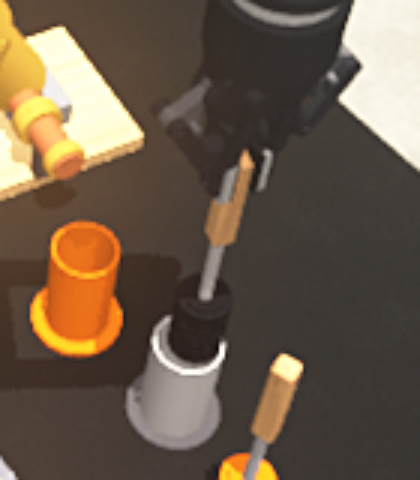

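Call:
{"name": "step_arm", "arguments": {
  "commands": [
    [[0, -0.03, 0, 0, 0, 0, 0], [0, -0.03, 0, 0, 0, 0, 0], [0, -0.02, 0, 0, 0, 0, 0], [0, 0, 0, 0, 0, 0, 0], [0, 0, 0, 0, 0, 0, 0], [0, 0, 0, 0, 0, 0, 0], [0, 0, 0, 0, 0, 0, 0], [0, 0, 0, 0, 0, 0, 0], [0, 0, 0, 0, 0, 0, 0], [0, 0, 0, 0, 0, 0, 0]]
  ]
}}

```text
time: 10.25
eef_pos: [613.4, -284.0, 317.9]
ee_rot: [-1.56, 0.014, -0.151]
wrist_force: [0.3, -0.6, -1.3]
opening: 0.194
```

```bash
python3 -c "
from h import *
go(MOUTH+191*BZ,barT(0)); print(MOUTH+191*BZ)"
```

```text
t 10.25 pos [ 613.4 -284.   317.9] rpy [-1.56   0.014 -0.151] F [ 0.3 -0.6 -1.3] open 0.194 q [-0.52  0.15  1.44  0.01  1.58 -0.36]
shift tool mm [-134.5   -7.2  311.1]
turn x10deg [-0.04 -0.09 -3.08] shift in new axes [-106.4  -75.9  312.8]
[527.19481886  43.64261102 330.41085212]
```

Call:
{"name": "step_arm", "arguments": {
  "commands": [
    [[0, 0, 0, 0, 0, -0.77, 0], [0, 0, 0, 0, 0, -0.77, 0], [0, 0, 0, 0, 0, -0.77, 0], [0, 0, 0, 0, 0, -0.77, 0], [-0.02, -0.025, 0, 0, 0, 0, 0], [-0.018, -0.01, 0.05, 0, 0, 0, 0], [-0.018, -0.01, 0.05, 0, 0, 0, 0], [-0.018, -0.01, 0.05, 0, 0, 0, 0], [-0.018, -0.01, 0.05, 0, 0, 0, 0], [0, 0, 0, 0, 0, 0, 0]]
  ]
}}

```text
time: 11.5
eef_pos: [528.4, -64.6, 329.4]
ee_rot: [-1.558, -0.541, -0.161]
wrist_force: [0.7, -1.3, -0.9]
opening: 0.193
```

```bash
python3 -c "
from h import *
go(MOUTH+191*BZ,barT(0))"
```

```text
t 11.5 pos [528.4 -64.6 329.4] rpy [-1.558 -0.541 -0.161] F [ 0.7 -1.3 -0.9] open 0.193 q [-0.26 -0.56  2.09  0.07  1.08 -0.12]
shift tool mm [-15.4  -9.1 106.8]
turn x10deg [-0.01 -0.12  0.1 ] shift in new axes [-13.4  -8.9 107.1]
```

Call:
{"name": "step_arm", "arguments": {
  "commands": [
    [[0, 0, 0, -0.01, -0.12, 0.1, 0], [-0.007, -0.005, 0.053, 0, 0, 0, 0], [-0.007, -0.005, 0.053, 0, 0, 0, 0], [0, 0, 0, 0, 0, 0, 0], [0, 0, 0, 0, 0, 0, 0], [0, 0, 0, 0, 0, 0, 0], [0, 0, 0, 0, 0, 0, 0], [0, 0, 0, 0, 0, 0, 0], [0, 0, 0, 0, 0, 0, 0], [0, 0, 0, 0, 0, 0, 0]]
  ]
}}

```text
time: 12.75
eef_pos: [528.2, 34.3, 330.7]
ee_rot: [-1.578, -0.519, -0.149]
wrist_force: [0.3, -0.8, -1.2]
opening: 0.199
```

```bash
python3 -c "
from h import *
go(MOUTH+191*BZ,barT(0))
s=get_image('side');t=get_image('top')
cv2.imwrite('pics/g3.png',np.hstack([cv2.resize(s[110:210,290:400],(440,400)),cv2.resize(t[150:230,240:312],(360,400))]))
print(proj('side',MOUTH),proj('side',MOUTH+40*BZ),proj('side',MOUTH+100*BZ),proj('top',MOUTH))"
```

```text
t 12.75 pos [528.2  34.3 330.7] rpy [-1.578 -0.519 -0.149] F [ 0.3 -0.8 -1.2] open 0.199 q [ 0.01 -0.54  2.07 -0.1   1.1   0.18]
shift tool mm [-2.2 -1.   9.1]
turn x10deg [ 0.07 -0.06 -0.03] shift in new axes [-2.1 -0.9  9.1]
[333.82967187 164.40086026] [326.36958611 156.40804762] [314.37398295 143.55583498] [290.46465445 183.40550255]
```

View pics/g3.png

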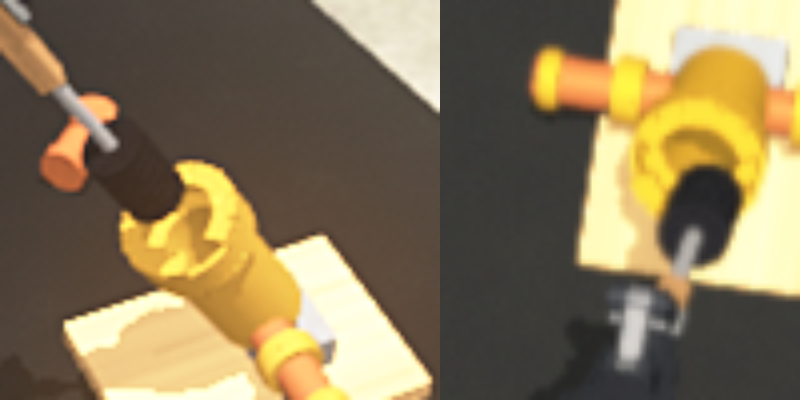

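```bash
python3 -c "
from h import *
o=observe();T=R.from_euler('xyz',o['ee_rot']);y=T.apply([0,1,0]);p=o['eef_pos']
for z in (0,60,125,170,205):
    X=p+y*(151-z);a=proj('side',X);b=proj('top',X);print(z,X.round(1),'crop side',((a-[290,110])*4).round(),'top',((b-[240,150])*5).round())
"
```

```text
0 [602.1  22.4 199.5] crop side [156. 196.] top [263. 194.]
60 [572.7  27.2 251.6] crop side [108. 144.] top [248. 237.]
125 [540.9  32.4 308.1] crop side [51. 82.] top [229. 288.]
170 [518.9  36.  347.2] crop side [ 8. 35.] top [216. 326.]
205 [501.8  38.8 377.6] crop side [-27.  -3.] top [204. 358.]
```

The brush lies where the kinematics predict it, within about 2 mm in both views. Centring, then entering.

Call:
{"name": "step_arm", "arguments": {
  "commands": [
    [[-0.002, 0, 0.009, 0.07, -0.06, -0.03, 0], [0, 0, 0, 0, 0, 0, 0], [0, 0, 0, 0, 0, 0, 0], [0, 0, 0, 0, 0, 0, 0], [0, 0, 0, 0, 0, 0, 0], [0, 0.02, 0, 0, 0, 0, 0], [0, 0.02, 0, 0, 0, 0, 0], [0, 0, 0, 0, 0, 0, 0], [0, 0, 0, 0, 0, 0, 0], [0, 0, 0, 0, 0, 0, 0]]
  ]
}}

```text
time: 14.1
eef_pos: [548.5, 42.0, 296.9]
ee_rot: [-1.57, -0.528, -0.135]
wrist_force: [-0.7, -0.9, -0.5]
opening: 0.19
```

```bash
cat >> h.py <<'E'
def tip(d=151):
    o=observe();y=R.from_euler('xyz',o['ee_rot']).apply([0,1,0]);X=o['eef_pos']+y*d
    print("tip in barrel",(barrelR().T@(X-MOUTH)+[0,0,125]).round(1),"axis err deg",np.degrees(np.arccos(min(1,-y@BZ))).round(1))
E
python3 -c "
from h import *
tip();go(MOUTH+(13-125+151)*BZ,barT(0))"
```

```text
tip in barrel [  2.3   1.5 125.3] axis err deg 0.3
t 14.1 pos [548.5  42.  296.9] rpy [-1.57  -0.528 -0.135] F [-0.7 -0.9 -0.5] open 0.19 q [ 0.02 -0.49  2.1  -0.09  1.01  0.18]
shift tool mm [ -2.2 112.3  -1.4]
turn x10deg [-0.01  0.01  0.03] shift in new axes [ -1.7 112.3  -1.2]
```

Call:
{"name": "step_arm", "arguments": {
  "commands": [
    [[-0.002, 0, -0.001, 0, 0, 0.03, 0], [0, 0.02, 0, 0, 0, 0, 0], [0, 0.02, 0, 0, 0, 0, 0], [0, 0.01, 0, 0, 0, 0, 0], [0, 0, 0, 0, 0, 0, 0], [0, 0, 0, 0, 0, 0, 0], [0, 0, 0, 0, 0, 0, 0], [0, 0, 0, 0, 0, 0, 0], [0, 0, 0, 0, 0, 0, 0], [0, 0, 0, 0, 0, 0, 0]]
  ]
}}

```text
time: 15.35
eef_pos: [572.2, 38.0, 257.7]
ee_rot: [-1.569, -0.529, -0.135]
wrist_force: [-0.2, 0.3, -1.1]
opening: 0.192
```

```bash
python3 -c "
from h import *
tip();go(MOUTH+(13-125+151)*BZ,barT(0))"
```

```text
tip in barrel [ 3.7  1.  79.4] axis err deg 0.4
t 15.35 pos [572.2  38.  257.7] rpy [-1.569 -0.529 -0.135] F [-0.2  0.3 -1.1] open 0.192 q [ 0.01 -0.41  2.11 -0.09  0.92  0.18]
shift tool mm [-3.3 66.3 -0.8]
turn x10deg [-0.02  0.01  0.03] shift in new axes [-2.9 66.4 -0.6]
```

Call:
{"name": "step_arm", "arguments": {
  "commands": [
    [[-0.003, 0, -0.001, 0, 0, 0.03, 0], [0, 0, 0, 0, 0, 0, 0], [-0.0005, 0.017, 0, 0, 0, 0, 0], [-0.0005, 0.017, 0, 0, 0, 0, 0], [-0.0005, 0.016, 0, 0, 0, 0, 0], [0, 0.01, 0, 0, 0, 0, 0], [0, 0.005, 0, 0, 0, 0, 0], [0, 0, 0, 0, 0, 0, 0], [0, 0, 0, 0, 0, 0, 0], [0, 0, 0, 0, 0, 0, 0]]
  ]
}}

```text
time: 16.6
eef_pos: [603.1, 32.9, 194.9]
ee_rot: [-1.569, -0.524, -0.135]
wrist_force: [0.1, 0.8, -0.3]
opening: 0.193
```

```bash
python3 -c "
from h import *
tip();go(MOUTH+(13-125+151)*BZ,barT(0))"
```

```text
tip in barrel [-1.2  0.1  9.4] axis err deg 0.2
t 16.6 pos [603.1  32.9 194.9] rpy [-1.569 -0.524 -0.135] F [ 0.1  0.8 -0.3] open 0.193 q [-0.   -0.29  2.12 -0.09  0.79  0.18]
shift tool mm [ 1.4 -3.6  0.3]
turn x10deg [-0.02  0.01  0.  ] shift in new axes [ 1.4 -3.6  0.3]
```

Call:
{"name": "step_arm", "arguments": {
  "commands": [
    [[0.001, -0.018, 0, 0, 0, 0, 0], [0, -0.018, 0, 0, 0, 0, 0], [0, -0.018, 0, 0, 0, 0, 0], [0, -0.018, 0, 0, 0, 0, 0], [0, 0, 0, 0, 0, 0, 0], [0, 0, 0, 0, 0, 0, 0], [0, 0, 0, 0, 0, 0, 0], [0, 0, 0, 0, 0, 0, 0], [0, 0, 0, 0, 0, 0, 0], [0, 0, 0, 0, 0, 0, 0]]
  ]
}}

```text
time: 17.85
eef_pos: [565.7, 38.0, 265.6]
ee_rot: [-1.568, -0.53, -0.135]
wrist_force: [-0.3, -0.0, -1.1]
opening: 0.195
```

```bash
python3 -c "
from h import *
tip();go(MOUTH+(13-125+151)*BZ,barT(0))"
```

```text
tip in barrel [ 2.2  0.3 89.4] axis err deg 0.4
t 17.85 pos [565.7  38.  265.6] rpy [-1.568 -0.53  -0.135] F [-0.3 -0.  -1.1] open 0.195 q [ 0.01 -0.44  2.11 -0.09  0.94  0.18]
shift tool mm [-1.8 76.4  0. ]
turn x10deg [-0.02  0.01  0.04] shift in new axes [-1.3 76.4  0.3]
```

Call:
{"name": "step_arm", "arguments": {
  "commands": [
    [[-0.002, 0.017, 0, 0, 0, 0, 0], [0, 0.018, 0, 0, 0, 0, 0], [0, 0.018, 0, 0, 0, 0, 0], [0, 0.015, 0, 0, 0, 0, 0], [0, 0, 0, 0, 0, 0, 0], [0, 0, 0, 0, 0, 0, 0], [0, 0, 0, 0, 0, 0, 0], [0, 0, 0, 0, 0, 0, 0], [0, 0, 0, 0, 0, 0, 0], [0, 0, 0, 0, 0, 0, 0]]
  ]
}}

```text
time: 19.1
eef_pos: [600.2, 33.5, 201.0]
ee_rot: [-1.568, -0.529, -0.135]
wrist_force: [-0.3, -0.0, -1.9]
opening: 0.192
```

```bash
python3 -c "
from h import *
tip();go(MOUTH+(13-125+151)*BZ,barT(0))"
```

```text
tip in barrel [ 0.   0.5 16.1] axis err deg 0.4
t 19.1 pos [600.2  33.5 201. ] rpy [-1.568 -0.529 -0.135] F [-0.3 -0.  -1.9] open 0.192 q [-0.   -0.3   2.12 -0.09  0.8   0.18]
shift tool mm [0.8 3.1 0.1]
turn x10deg [-0.02  0.01  0.03] shift in new axes [0.8 3.1 0.1]
```

Call:
{"name": "step_arm", "arguments": {
  "commands": [
    [[0, 0.004, 0, 0, 0, 0, 0], [0, 0, 0, 0, 0, 0, 0], [0, -0.018, 0, 0, 0, 0, 0], [0, -0.018, 0, 0, 0, 0, 0], [0, -0.018, 0, 0, 0, 0, 0], [0, -0.016, 0, 0, 0, 0, 0], [0, 0, 0, 0, 0, 0, 0], [0, 0, 0, 0, 0, 0, 0], [0, 0, 0, 0, 0, 0, 0], [0, 0, 0, 0, 0, 0, 0]]
  ]
}}

```text
time: 20.35
eef_pos: [564.9, 38.1, 262.5]
ee_rot: [-1.568, -0.53, -0.135]
wrist_force: [1.0, -0.0, -1.1]
opening: 0.195
```

```bash
python3 -c "
from h import *
tip();go(MOUTH+(12-125+151)*BZ,barT(0))"
```

```text
tip in barrel [ 0.   0.2 87.1] axis err deg 0.4
t 20.35 pos [564.9  38.1 262.5] rpy [-1.568 -0.53  -0.135] F [ 1.  -0.  -1.1] open 0.195 q [ 0.01 -0.44  2.12 -0.09  0.94  0.18]
shift tool mm [ 0.5 75.1  0.1]
turn x10deg [-0.02  0.01  0.04] shift in new axes [ 1.  75.1  0.3]
```

Third stroke: down, hold, then up past the mouth end.

Call:
{"name": "step_arm", "arguments": {
  "commands": [
    [[0, 0.018, 0, 0, 0, 0, 0], [0, 0.018, 0, 0, 0, 0, 0], [0, 0.018, 0, 0, 0, 0, 0], [0, 0.018, 0, 0, 0, 0, 0], [0, 0, 0, 0, 0, 0, 0], [0, 0, 0, 0, 0, 0, 0], [0, 0, 0, 0, 0, 0, 0], [0, 0, 0, 0, 0, 0, 0], [0, 0, 0, 0, 0, 0, 0], [0, 0, 0, 0, 0, 0, 0]]
  ]
}}

```text
time: 21.6
eef_pos: [602.2, 32.9, 192.6]
ee_rot: [-1.568, -0.526, -0.135]
wrist_force: [-0.8, -0.4, -0.7]
opening: 0.191
```

```bash
python3 -c "
from h import *
tip();go(MOUTH+(12-125+151)*BZ,barT(0))"
```

```text
tip in barrel [-3.   0.1  7.7] axis err deg 0.2
t 21.6 pos [602.2  32.9 192.6] rpy [-1.568 -0.526 -0.135] F [-0.8 -0.4 -0.7] open 0.191 q [-0.   -0.29  2.13 -0.09  0.78  0.18]
shift tool mm [ 3.3 -4.3  0.4]
turn x10deg [-0.02  0.01  0.01] shift in new axes [ 3.3 -4.3  0.4]
```

Call:
{"name": "step_arm", "arguments": {
  "commands": [
    [[0.003, -0.018, 0, 0, 0, 0, 0], [0, -0.018, 0, 0, 0, 0, 0], [0, -0.018, 0, 0, 0, 0, 0], [0, -0.018, 0, 0, 0, 0, 0], [0, -0.018, 0, 0, 0, 0, 0], [0, -0.02, 0, 0, 0, 0, 0], [0, -0.02, 0, 0, 0, 0, 0], [0, -0.02, 0, 0, 0, 0, 0], [0, -0.02, 0, 0, 0, 0, 0], [0, 0, 0, 0, 0, 0, 0]]
  ]
}}

```text
time: 22.85
eef_pos: [513.0, 44.7, 361.2]
ee_rot: [-1.565, -0.54, -0.136]
wrist_force: [0.4, 0.1, -0.8]
opening: 0.189
```

```bash
python3 -c "
from h import *
tip();go([615.3,-283.8,330],down(-.15))"
```

```text
tip in barrel [  5.6  -0.  198.8] axis err deg 1.0
t 22.85 pos [513.   44.7 361.2] rpy [-1.565 -0.54  -0.136] F [ 0.4  0.1 -0.8] open 0.189 q [ 0.03 -0.6   2.06 -0.09  1.14  0.18]
shift tool mm [ 109.1  100.1 -312.1]
turn x10deg [-0.05  0.09  3.1 ] shift in new axes [ 150.3   31.2 -309.5]
```

Call:
{"name": "step_arm", "arguments": {
  "commands": [
    [[0, 0, -0.05, -0.05, 0.09, 0.77, 0], [0, 0, -0.05, 0, 0, 0.77, 0], [0, 0, -0.05, 0, 0, 0.77, 0], [0, 0, -0.05, 0, 0, 0.77, 0], [0.035, 0, -0.05, 0, 0, 0, 0], [0.035, 0, -0.05, 0, 0, 0, 0], [0.035, 0, 0, 0, 0, 0, 0], [0.03, 0, 0, 0, 0, 0, 0], [0, 0, 0, 0, 0, 0, 0], [0, 0, 0, 0, 0, 0, 0]]
  ]
}}

```text
time: 24.1
eef_pos: [603.2, -281.0, 352.9]
ee_rot: [-1.562, 0.016, -0.148]
wrist_force: [-0.5, 0.4, -0.4]
opening: 0.193
```

```bash
python3 -c "
from h import *
go([615.3,-283.8,280],down(-.15))"
```

```text
t 24.1 pos [ 603.2 -281.   352.9] rpy [-1.562  0.016 -0.148] F [-0.5  0.4 -0.4] open 0.193 q [-0.52  0.12  1.41  0.    1.63 -0.37]
shift tool mm [13.5 72.7 -1.6]
turn x10deg [-0.05  0.01 -0.09] shift in new axes [12.4 72.9 -0.9]
```

Call:
{"name": "step_arm", "arguments": {
  "commands": [
    [[0.012, 0, -0.001, -0.05, 0, -0.09, 0], [0, 0.02, 0, 0, 0, 0, 0], [0, 0.02, 0, 0, 0, 0, 0], [0, 0.02, 0, 0, 0, 0, 0], [0, 0.015, 0, 0, 0, 0, 0], [0, 0, 0, 0, 0, 0, 0], [0, 0, 0, 0, 0, 0, 0], [0, 0, 0, 0, 0, 0, 0], [0, 0, 0, 0, 0, 0, 0], [0, 0, 0, 0, 0, 0, 0]]
  ]
}}

```text
time: 25.35
eef_pos: [614.1, -283.3, 273.7]
ee_rot: [-1.572, -0.002, -0.148]
wrist_force: [0.0, -0.5, -1.3]
opening: 0.194
```

```bash
python3 -c "
from h import *
go([615.3,-283.8,162],down(-.15))"
```

```text
t 25.35 pos [ 614.1 -283.3  273.7] rpy [-1.572 -0.002 -0.148] F [ 0.  -0.5 -1.3] open 0.194 q [-0.51  0.15  1.51 -0.    1.48 -0.36]
shift tool mm [ 9.000e-01  1.118e+02 -1.000e-01]
turn x10deg [0.01 0.01 0.01] shift in new axes [  1.2 111.7  -0.3]
```

Call:
{"name": "step_arm", "arguments": {
  "commands": [
    [[0.001, 0.02, 0, 0, 0, 0, 0], [0, 0.02, 0, 0, 0, 0, 0], [0, 0.02, 0, 0, 0, 0, 0], [0, 0.018, 0, 0, 0, 0, 0], [0, 0.013, 0, 0, 0, 0, 0], [0, 0.008, 0, 0, 0, 0, 0], [0, 0.004, 0, 0, 0, 0, 0], [0, 0, 0, 0, 0, 0, 0], [0, 0, 0, 0, 0, 0, 0], [0, 0, 0, 0, 0, 0, 0]]
  ]
}}

```text
time: 26.6
eef_pos: [615.3, -283.6, 163.0]
ee_rot: [-1.572, -0.002, -0.148]
wrist_force: [0.5, 0.2, -0.3]
opening: 0.196
```

```bash
python3 -c "
from h import *
go([615.3,-283.8,161],down(-.15))"
```

```text
t 26.6 pos [ 615.3 -283.6  163. ] rpy [-1.572 -0.002 -0.148] F [ 0.5  0.2 -0.3] open 0.196 q [-0.51  0.21  1.62 -0.    1.31 -0.36]
shift tool mm [ 0.   2.  -0.2]
turn x10deg [0.01 0.01 0.01] shift in new axes [ 0.1  2.  -0.2]
```

Down 3 mm more, release and let it stand.

Call:
{"name": "step_arm", "arguments": {
  "commands": [
    [[0, 0.003, 0, 0, 0, 0, 0], [0, 0, 0, 0, 0, 0, 0], [0, 0, 0, 0, 0, 0, 0.6], [0, 0, 0, 0, 0, 0, 0.6], [0, 0, 0, 0, 0, 0, 0.6], [0, 0, 0, 0, 0, 0, 0.6], [0, 0, 0, 0, 0, 0, 0.6], [0, -0.01, 0, 0, 0, 0, 0.6], [0, -0.02, 0, 0, 0, 0, 0.6], [0, -0.02, 0, 0, 0, 0, 0.6]]
  ]
}}

```text
time: 27.85
eef_pos: [615.3, -283.6, 213.2]
ee_rot: [-1.572, -0.002, -0.148]
wrist_force: [1.3, -0.1, -0.3]
opening: 0.6
```

Call:
{"name": "step_arm", "arguments": {
  "commands": [
    [[0, -0.03, 0, 0, 0, 0, 0.6], [0, -0.03, 0, 0, 0, 0, 0.6], [0, -0.01, 0, 0, 0, 0, 0.6], [0, 0, 0, 0, 0, 0, 0.6], [0, 0, 0, 0, 0, 0, 0.6], [-0.04, 0, 0, 0, -1, 0, 0.6], [-0.04, 0, 0, 0, -1, 0, 0.6], [-0.04, 0, 0, 0, -1, 0, 0.6], [0, 0, 0, 0, 0, 0, 0.6], [0, 0, 0, 0, 0, 0, 0.6]]
  ]
}}

```text
time: 29.1
eef_pos: [492.6, -286.0, 283.1]
ee_rot: [-1.569, 0.001, 0.391]
wrist_force: [0.8, -0.6, 1.0]
opening: 0.595
```

```bash
python3 -c "
from h import *
go([423.5,-290,200],down(0.256-np.pi/2))
s=get_image('side')
cv2.imwrite('pics/g4.png',cv2.resize(s[150:390,290:490],None,fx=2.4,fy=2.4))"
```

```text
t 29.1 pos [ 492.6 -286.   283.1] rpy [-1.569e+00  1.000e-03  3.910e-01] F [ 0.8 -0.6  1. ] open 0.595 q [-0.62 -0.09  1.74  0.    1.5  -1.01]
shift tool mm [-65.4  83.2  22.5]
turn x10deg [-0.    9.78 -0.01] shift in new axes [-13.6  83.1 -67.9]
```

View pics/g4.png

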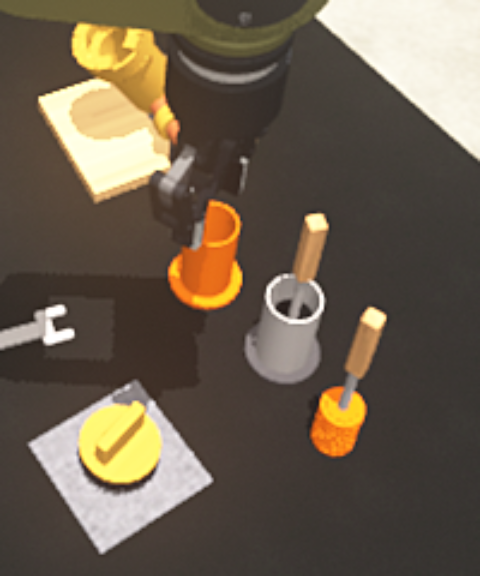

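The brush stands upright in its own grey stand, at about (310,300) in the crop. Now the cap.

Call:
{"name": "step_arm", "arguments": {
  "commands": [
    [[0, 0, 0, 0, 0.98, 0, 0.6], [0, 0, 0, 0, 0.98, 0, 0.6], [0, 0, 0, 0, 0.98, 0, 0.6], [0, 0, 0, 0, 0.98, 0, 0.6], [0, 0, 0, 0, 0.98, 0, 0.6], [0, 0, 0, 0, 0.98, 0, 0.6], [0, 0, 0, 0, 0.98, 0, 0.6], [0, 0, 0, 0, 0.98, 0, 0.6], [0, 0, 0, 0, 0.98, 0, 0.6], [0, 0, 0, 0, 0.9, 0, 0.6]]
  ]
}}

```text
time: 30.4
eef_pos: [501.8, -282.9, 277.2]
ee_rot: [-1.577, 0.009, -1.36]
wrist_force: [-0.4, 0.7, -0.4]
opening: 0.6
```

```bash
python3 -c "
from h import *
go([423.5,-290,120],down(0.256-np.pi/2))"
```

```text
t 30.4 pos [ 501.8 -282.9  277.2] rpy [-1.577  0.009 -1.36 ] F [-0.4  0.7 -0.4] open 0.6 q [-0.61 -0.07  1.72  0.    1.5   0.75]
shift tool mm [ -8.  157.7 -77.1]
turn x10deg [ 0.03 -0.26 -0.05] shift in new axes [-13.  157.2 -77.5]
```

Call:
{"name": "step_arm", "arguments": {
  "commands": [
    [[0, 0, 0, 0.03, -0.26, -0.05, 0.6], [-0.004, 0.02, -0.026, 0, 0, 0, 0.6], [-0.004, 0.02, -0.026, 0, 0, 0, 0.6], [-0.004, 0.03, -0.026, 0, 0, 0, 0.6], [0, 0.03, 0, 0, 0, 0, 0.6], [0, 0.03, 0, 0, 0, 0, 0.6], [0, 0.02, 0, 0, 0, 0, 0.6], [0, 0, 0, 0, 0, 0, 0.6], [0, 0, 0, 0, 0, 0, 0.6], [0, 0, 0, 0, 0, 0, 0.6]]
  ]
}}

```text
time: 31.65
eef_pos: [429.5, -290.0, 122.0]
ee_rot: [-1.571, 0.002, -1.312]
wrist_force: [0.3, 0.2, -0.8]
opening: 0.599
```

```bash
python3 -c "
from h import *
go([423.5,-290,42],down(0.256-np.pi/2))"
```

```text
t 31.65 pos [ 429.5 -290.   122. ] rpy [-1.571  0.002 -1.312] F [ 0.3  0.2 -0.8] open 0.599 q [-0.7  -0.1   2.02  0.    1.23  0.61]
shift tool mm [-1.4 80.  -5.8]
turn x10deg [ 0.    0.01 -0.01] shift in new axes [-1.5 80.  -5.8]
```

Call:
{"name": "step_arm", "arguments": {
  "commands": [
    [[-0.0015, 0, -0.006, 0, 0, 0, 0.6], [0, 0, 0, 0, 0, 0, 0.6], [0, 0.02, 0, 0, 0, 0, 0.6], [0, 0.02, 0, 0, 0, 0, 0.6], [0, 0.015, 0, 0, 0, 0, 0.6], [0, 0.01, 0, 0, 0, 0, 0.6], [0, 0.005, 0, 0, 0, 0, 0.6], [0, 0.002, 0, 0, 0, 0, 0.6], [0, 0, 0, 0, 0, 0, 0.6], [0, 0, 0, 0, 0, 0, 0.6]]
  ]
}}

```text
time: 32.9
eef_pos: [423.8, -290.9, 47.3]
ee_rot: [-1.569, -0.001, -1.313]
wrist_force: [-1.0, -0.4, -0.4]
opening: 0.599
```

```bash
python3 -c "
from h import *
go([423.5,-290,42],down(0.256-np.pi/2))"
```

```text
t 32.9 pos [ 423.8 -290.9   47.3] rpy [-1.569e+00 -1.000e-03 -1.313e+00] F [-1.  -0.4 -0.4] open 0.599 q [-0.71 -0.02  2.08  0.    1.08  0.61]
shift tool mm [-1.   5.3 -0.1]
turn x10deg [-0.01  0.01  0.01] shift in new axes [-1.   5.3 -0.1]
```

Call:
{"name": "step_arm", "arguments": {
  "commands": [
    [[-0.001, 0.005, 0, 0, 0, 0, 0.6], [0, 0, 0, 0, 0, 0, 0.6], [0, 0, 0, 0, 0, 0, 0], [0, 0, 0, 0, 0, 0, 0], [0, 0, 0, 0, 0, 0, 0], [0, 0, 0, 0, 0, 0, 0], [0, 0, 0, 0, 0, 0, 0], [0, 0, 0, 0, 0, 0, 0], [0, 0, 0, 0, 0, 0, 0], [0, 0, 0, 0, 0, 0, 0]]
  ],
  "grip_force": 100
}}

```text
time: 34.15
eef_pos: [424.7, -290.5, 44.0]
ee_rot: [-1.567, -0.003, -1.313]
wrist_force: [0.2, -0.0, 0.1]
opening: -0.001
```

Call:
{"name": "step_arm", "arguments": {
  "commands": [
    [[0, -0.02, 0, 0, 0, 0, 0], [0, -0.03, 0, 0, 0, 0, 0], [0, -0.03, 0, 0, 0, 0, 0], [0, -0.03, 0, 0, 0, 0, 0], [0, -0.03, 0, 0, 0, 0, 0], [0, -0.03, 0, 0, 0, 0, 0], [0, 0, 0, 0, 0, 0, 0], [0, 0, 0, 0, 0, 0, 0], [0, 0, 0, 0, 0, 0, 0], [0, 0, 0, 0, 0, 0, 0]]
  ]
}}

```text
time: 35.4
eef_pos: [421.4, -288.3, 213.3]
ee_rot: [-1.572, 0.005, -1.313]
wrist_force: [-0.4, -0.2, -0.3]
opening: -0.006
```

```bash
python3 -c "
from h import *
go(MOUTH+(155-125+36)*BZ,barT(0));print(MOUTH+66*BZ)
s=get_image('side');t=get_image('top')
cv2.imwrite('pics/g5.png',np.hstack([cv2.resize(s[200:360,290:430],(420,480)),cv2.resize(t[180:300,340:440],(380,456)).copy() if 0 else cv2.resize(t[180:300,340:440],(380,480))]))"
```

```text
t 35.4 pos [ 421.4 -288.3  213.3] rpy [-1.572  0.005 -1.313] F [-0.4 -0.2 -0.3] open -0.006 q [-0.71 -0.19  1.94  0.    1.4   0.61]
shift tool mm [-270.    -8.   244.5]
turn x10deg [ 1.75 -6.58 -2.67] shift in new axes [110.   53.3 343.2]
[589.10920442  35.10687082 222.15767665]
```

View pics/g5.png

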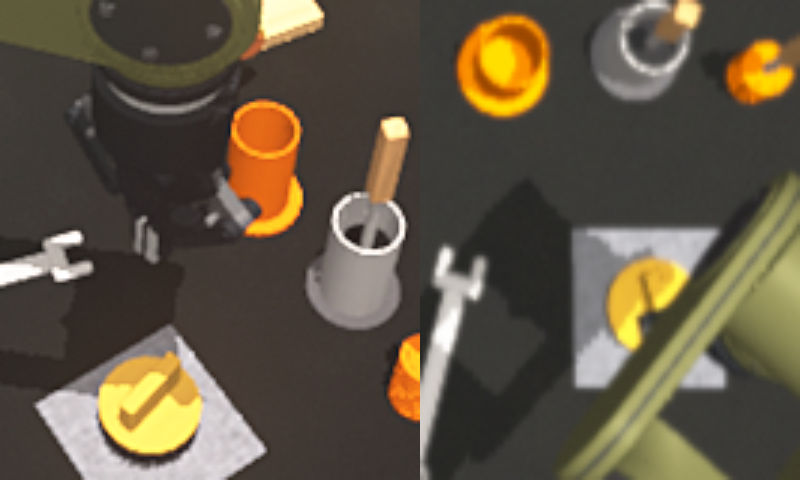

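Nothing was gripped: the fingers shut fully, and the cap still sits on the mat at side (340,335). I'll check where the cap and wing are against where I closed.

Run:
```python
from h import *
im=get_image("side");s0=cv2.imread("pics/side0.png")
for nm,s in(("then",s0),("now",im)):
    h=cv2.cvtColor(s,cv2.COLOR_BGR2HSV);z=np.zeros(h.shape[:2],np.uint8);z[310:378,300:380]=cv2.inRange(h,(18,120,60),(35,255,255))[310:378,300:380]
    c=max(cv2.findContours(z,0,1)[0],key=cv2.contourArea);print(nm,cv2.fitEllipse(cv2.convexHull(c)))
for a in(0.256,):
    d=np.array([np.cos(a),np.sin(a),0])
    for k in(-27,27):
        for z in(38,70):print(k,z,proj("side",np.array([423.5,-290,z])+k*d),proj("top",np.array([423.5,-290,z])+k*d))
c1=cv2.resize(im[305:365,310:375],None,fx=6,fy=6,interpolation=0);c0=cv2.resize(s0[305:365,310:375],None,fx=6,fy=6,interpolation=0)
cv2.imwrite("pics/w.png",np.hstack([c0,c1]))
```

```text
then ((339.6572265625, 334.26251220703125), (32.6413688659668, 33.496437072753906), 52.1512565612793)
now ((339.6094055175781, 334.1798095703125), (32.800323486328125, 33.690547943115234), 65.90132141113281)
-27 38 [331.57052513 342.99604898] [403.31739595 265.31466069]
-27 70 [331.72370345 336.02341769] [405.30904234 265.55770533]
27 38 [348.43709138 325.2092618 ] [398.41043838 247.54419667]
27 70 [348.98889477 317.99200352] [400.27913054 247.3691938 ]
```

View pics/w.png

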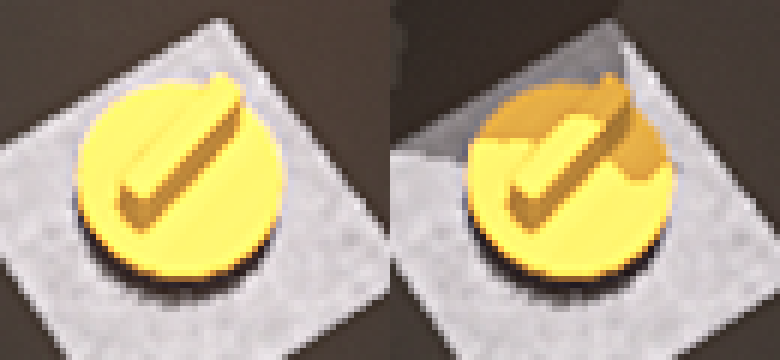

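```bash
python3 -c "
from h import *
o=observe();print(o['opening'],o['eef_pos'],proj('side',o['eef_pos']),'crop g5',(proj('side',o['eef_pos'])-[290,200])*3)
T=R.from_euler('xyz',o['ee_rot'])
for k in(-20,20):print((proj('side',o['eef_pos']+T.apply([k,0,0]))-[290,200])*3,(proj('side',o['eef_pos']+T.apply([0,-60,0]))-[290,200])*3)"
```

```text
0.0008694311007621222 [ 421.66454605 -288.49168393  213.86321289] [341.01826867 290.09133474] crop g5 [153.054806   270.27400422]
[128.35167352 251.17686712] [155.93828675 216.19593567]
[178.26153122 289.76045143] [155.93828675 216.19593567]
```

Call:
{"name": "step_arm", "arguments": {
  "commands": [
    [[0, 0.02, 0, 0, 0, 0, 0.5], [0, 0.03, 0, 0, 0, 0, 0.5], [0, 0.03, 0, 0, 0, 0, 0.5], [0, 0.03, 0, 0, 0, 0, 0.5], [0, 0.015, 0, 0, 0, 0, 0.5], [0, 0, 0, 0, 0, 0, 0.5], [0, 0, 0, 0, 0, 0, 0.5], [0, 0, 0, 0, 0, 0, 0.5], [0, 0, 0, 0, 0, 0, 0.5], [0, 0, 0, 0, 0, 0, 0.5]]
  ],
  "grip_force": 60
}}

```text
time: 36.8
eef_pos: [421.5, -288.1, 82.8]
ee_rot: [-1.571, 0.002, -1.313]
wrist_force: [-0.4, -0.0, 0.7]
opening: 0.499
```

```bash
python3 -c "
from h import *
go([423.5,-290,43],down(0.256-np.pi/2))"
```

```text
t 36.8 pos [ 421.5 -288.1   82.8] rpy [-1.571  0.002 -1.313] F [-0.4 -0.   0.7] open 0.499 q [-0.71 -0.08  2.07  0.    1.15  0.61]
shift tool mm [ 2.4 39.8  1.4]
turn x10deg [-0.    0.01 -0.01] shift in new axes [ 2.3 39.8  1.5]
```

Call:
{"name": "step_arm", "arguments": {
  "commands": [
    [[0.0025, 0, 0.0015, 0, 0, 0, 0.5], [0, 0.014, 0, 0, 0, 0, 0.5], [0, 0.012, 0, 0, 0, 0, 0.5], [0, 0.008, 0, 0, 0, 0, 0.5], [0, 0.004, 0, 0, 0, 0, 0.5], [0, 0, 0, 0, 0, 0, 0.5], [0, 0, 0, 0, 0, 0, 0.2], [0, 0, 0, 0, 0, 0, 0.2], [0, 0, 0, 0, 0, 0, 0], [0, 0, 0, 0, 0, 0, 0]]
  ]
}}

```text
time: 38.05
eef_pos: [423.6, -290.0, 42.2]
ee_rot: [-1.571, 0.003, -1.313]
wrist_force: [-0.7, -0.0, -0.9]
opening: 0.081
```

```bash
python3 -c "
from h import *
go([423.5,-290,43],down(0.256-np.pi/2))
s=get_image('side');t=get_image('top')
cv2.imwrite('pics/w2.png',cv2.resize(s[240:360,280:410],None,fx=5,fy=5))"
```

```text
t 38.05 pos [ 423.6 -290.    42.2] rpy [-1.571  0.003 -1.313] F [-0.7 -0.  -0.9] open 0.081 q [-0.71 -0.02  2.08  0.    1.07  0.61]
shift tool mm [-0.1 -0.8 -0.1]
turn x10deg [-0.    0.01 -0.01] shift in new axes [-0.  -0.8 -0.1]
```

View pics/w2.png

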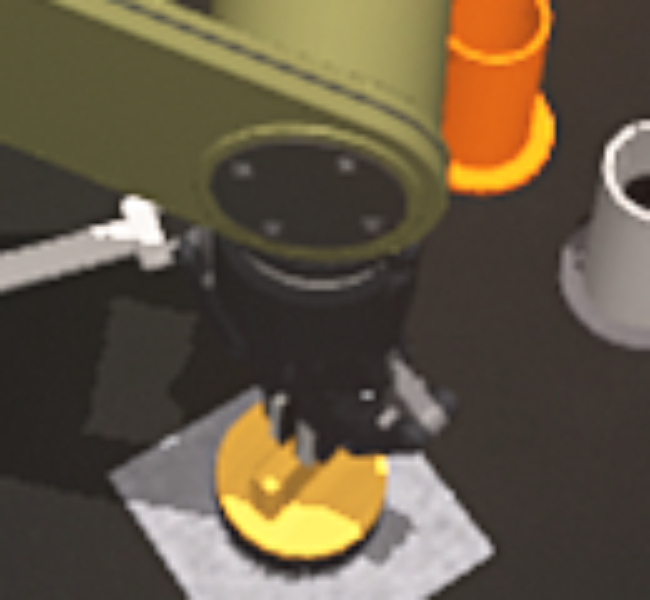

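The fingers straddle the wing correctly, at (278,420) and (307,440) in the crop, but the reading goes below the wing's thickness. It looks like the fingertips flex outward because the pads sit high. I'll go 3 mm lower and grip more gently.

Call:
{"name": "step_arm", "arguments": {
  "commands": [
    [[0, 0, 0, 0, 0, 0, 0.3], [0, 0, 0, 0, 0, 0, 0.3], [0, 0.0025, 0, 0, 0, 0, 0.3], [0, 0, 0, 0, 0, 0, 0], [0, 0, 0, 0, 0, 0, 0], [0, 0, 0, 0, 0, 0, 0], [0, 0, 0, 0, 0, 0, 0], [0, 0, 0, 0, 0, 0, 0], [0, 0, 0, 0, 0, 0, 0], [0, 0, 0, 0, 0, 0, 0]]
  ],
  "grip_force": 30
}}

```text
time: 39.4
eef_pos: [423.8, -290.1, 39.8]
ee_rot: [-1.57, 0.003, -1.313]
wrist_force: [0.5, 0.7, 0.0]
opening: 0.123
```

```bash
python3 -c "
from h import *
go([423.5,-290,40],down(0.256-np.pi/2))
print([observe()['opening'].round(3) for _ in range(3)],observe()['moment'])"
```

```text
t 39.4 pos [ 423.8 -290.1   39.8] rpy [-1.57   0.003 -1.313] F [0.5 0.7 0. ] open 0.123 q [-0.71 -0.01  2.09  0.    1.07  0.61]
shift tool mm [-0.2 -0.2 -0.3]
turn x10deg [-0.    0.01 -0.01] shift in new axes [-0.2 -0.2 -0.3]Traceback (most recent call last):
  File "<string>", line 4, in <module>
    print([observe()['opening'].round(3) for _ in range(3)],observe()['moment'])
           ^^^^^^^^^^^^^^^^^^^^^^^^^^
AttributeError: 'float' object has no attribute 'round'
```

Call:
{"name": "step_arm", "arguments": {
  "commands": [
    [[0, -0.01, 0, 0, 0, 0, 0], [0, -0.02, 0, 0, 0, 0, 0], [0, -0.025, 0, 0, 0, 0, 0], [0, -0.03, 0, 0, 0, 0, 0], [0, -0.03, 0, 0, 0, 0, 0], [0, -0.03, 0, 0, 0, 0, 0], [0, -0.03, 0, 0, 0, 0, 0], [0, -0.02, 0, 0, 0, 0, 0], [0, 0, 0, 0, 0, 0, 0], [0, 0, 0, 0, 0, 0, 0]]
  ]
}}

```text
time: 40.65
eef_pos: [421.6, -289.1, 239.9]
ee_rot: [-1.574, 0.006, -1.313]
wrist_force: [-0.3, 0.4, -2.1]
opening: 0.124
```

Run:
```python
from h import *
go(MOUTH+(165-125+36)*BZ,barT(0));print(MOUTH+76*BZ)
s=get_image('side');h=cv2.cvtColor(s,cv2.COLOR_BGR2HSV)
m=cv2.inRange(h,(20,120,60),(35,255,255));m[:,430:]=0
for c in cv2.findContours(m,0,1)[0]:
    if cv2.contourArea(c)>60:print(cv2.contourArea(c),cv2.boundingRect(c))
o=observe();print("cap disc expected px",proj('side',o['eef_pos']-[0,0,36-31]))
```

```text
t 40.65 pos [ 421.6 -289.1  239.9] rpy [-1.574  0.006 -1.313] F [-0.3  0.4 -2.1] open 0.124 q [-0.71 -0.2   1.91  0.    1.44  0.61]
shift tool mm [-272.7   10.   239.9]
turn x10deg [ 1.76 -6.58 -2.69] shift in new axes [ 96.5  66.2 344. ]
[584.15605358  35.78973004 230.81793069]
231.0 (322, 288, 34, 14)
74.5 (366, 260, 24, 18)
cap disc expected px [341.46863578 284.23670599]
```

Cap held: wrist shows 2.1 N and the opening is 0.124. Turning to the entry orientation and approaching.

Call:
{"name": "step_arm", "arguments": {
  "commands": [
    [[0, 0, 0, 0, -0.96, 0, 0], [0, 0, 0, 0, -0.96, 0, 0], [0, 0, 0, 0, -0.96, 0, 0], [0, 0, 0, 0, -0.96, 0, 0], [0, 0, 0, 0, -0.96, 0, 0], [0, 0, 0, 0, -0.96, 0, 0], [0, 0, 0, 0, -0.96, 0, 0], [0, 0, 0.03, 0, 0, -0.9, 0], [0, 0, 0.04, 0, 0, -0.9, 0], [0, 0, 0.04, 0, 0, -0.9, 0]]
  ]
}}

```text
time: 41.95
eef_pos: [429.0, -174.6, 222.5]
ee_rot: [-1.544, -0.45, -0.115]
wrist_force: [0.1, 1.0, -2.2]
opening: 0.125
```

```bash
python3 -c "
from h import *
go(MOUTH+(165-125+36)*BZ,barT(0))"
```

```text
t 41.95 pos [ 429.  -174.6  222.5] rpy [-1.544 -0.45  -0.115] F [ 0.1  1.  -2.2] open 0.125 q [-0.67 -0.64  2.29  0.28  1.13 -0.64]
shift tool mm [120.7  55.2 225.3]
turn x10deg [-0.21  0.11 -0.42] shift in new axes [112.4  55.3 229.6]
```

Call:
{"name": "step_arm", "arguments": {
  "commands": [
    [[0, 0, 0, -0.21, 0.11, -0.42, 0], [0, 0, 0.04, 0, 0, 0, 0], [0, 0, 0.045, 0, 0, 0, 0], [0.01, 0, 0.045, 0, 0, 0, 0], [0.02, 0.01, 0.045, 0, 0, 0, 0], [0.025, 0.013, 0.04, 0, 0, 0, 0], [0.025, 0.015, 0.01, 0, 0, 0, 0], [0.02, 0.01, 0, 0, 0, 0, 0], [0, 0, 0, 0, 0, 0, 0], [0, 0, 0, 0, 0, 0, 0]]
  ]
}}

```text
time: 43.2
eef_pos: [561.2, 43.9, 207.1]
ee_rot: [-1.57, -0.494, -0.138]
wrist_force: [0.2, -0.2, -1.8]
opening: 0.125
```

```bash
python3 -c "
from h import *
tip(36);go(MOUTH+(145-125+36)*BZ,barT(0))"
```

```text
tip in barrel [-33.6   4.9 156.4] axis err deg 1.7
t 43.2 pos [561.2  43.9 207.1] rpy [-1.57  -0.494 -0.138] F [ 0.2 -0.2 -1.8] open 0.125 q [ 0.02 -0.39  2.17 -0.1   0.88  0.21]
shift tool mm [32.8 10.5 -4.8]
turn x10deg [-0.   -0.01 -0.17] shift in new axes [32.5 11.4 -4.9]
```

Call:
{"name": "step_arm", "arguments": {
  "commands": [
    [[0, 0, 0, 0, 0, -0.17, 0], [0.01, 0, -0.002, 0, 0, 0, 0], [0.012, 0, -0.002, 0, 0, 0, 0], [0.009, 0, -0.001, 0, 0, 0, 0], [0, 0, 0, 0, 0, 0, 0], [0, 0.005, 0, 0, 0, 0, 0], [0, 0.005, 0, 0, 0, 0, 0], [0, 0, 0, 0, 0, 0, 0], [0, 0, 0, 0, 0, 0, 0], [0, 0, 0, 0, 0, 0, 0]]
  ]
}}

```text
time: 44.45
eef_pos: [592.4, 33.1, 213.9]
ee_rot: [-1.57, -0.525, -0.14]
wrist_force: [0.3, 0.1, -1.9]
opening: 0.119
```

```bash
python3 -c "
from h import *
tip(36);go(MOUTH+(118-125+36)*BZ,barT(0))"
```

```text
tip in barrel [ -1.   -1.6 146. ] axis err deg 0.1
t 44.45 pos [592.4  33.1 213.9] rpy [-1.57  -0.525 -0.14 ] F [ 0.3  0.1 -1.9] open 0.119 q [ 0.   -0.33  2.12 -0.09  0.83  0.19]
shift tool mm [ 1.  28.   1.6]
turn x10deg [ 0.   -0.01  0.01] shift in new axes [ 1.1 28.   1.6]
```

Call:
{"name": "step_arm", "arguments": {
  "commands": [
    [[0.001, 0, 0.0015, 0, 0, 0, 0], [0, 0, 0, 0, 0, 0, 0], [0, 0.007, 0, 0, 0, 0, 0], [0, 0.006, 0, 0, 0, 0, 0], [0, 0.005, 0, 0, 0, 0, 0], [0, 0.004, 0, 0, 0, 0, 0], [0, 0.003, 0, 0, 0, 0, 0], [0, 0, 0, 0, 0, 0, 0], [0, 0, 0, 0, 0, 0, 0], [0, 0, 0, 0, 0, 0, 0]]
  ]
}}

```text
time: 45.7
eef_pos: [606.9, 32.8, 191.2]
ee_rot: [-1.57, -0.525, -0.14]
wrist_force: [-0.3, 0.1, -2.7]
opening: 0.121
```

```bash
python3 -c "
from h import *
tip(36);go(MOUTH+(114-125+36)*BZ,barT(0));o=observe();print('F barrel',(barrelR().T@o['wrist_force']).round(1),o['moment'].round(2))"
```

```text
tip in barrel [1.000e-01 1.000e-01 1.193e+02] axis err deg 0.1
t 45.7 pos [606.9  32.8 191.2] rpy [-1.57  -0.525 -0.14 ] F [-0.3  0.1 -2.7] open 0.121 q [-0.   -0.27  2.12 -0.1   0.78  0.19]
shift tool mm [-0.   5.3 -0.1]
turn x10deg [ 0.   -0.01  0.01] shift in new axes [-0.   5.3 -0.1]
F barrel [-1.7  0.  -2.2] [ 0.08  0.47 -0.03]
```

Through the lip with no contact force, so the lugs are in the slots. Pushing in against the spring to about 105.

Call:
{"name": "step_arm", "arguments": {
  "commands": [
    [[0, 0.004, 0, 0, 0, 0, 0], [0, 0.003, 0, 0, 0, 0, 0], [0, 0.002, 0, 0, 0, 0, 0], [0, 0.002, 0, 0, 0, 0, 0], [0, 0.0015, 0, 0, 0, 0, 0], [0, 0.0015, 0, 0, 0, 0, 0], [0, 0, 0, 0, 0, 0, 0], [0, 0, 0, 0, 0, 0, 0], [0, 0, 0, 0, 0, 0, 0], [0, 0, 0, 0, 0, 0, 0]]
  ]
}}

```text
time: 46.95
eef_pos: [612.7, 32.1, 180.8]
ee_rot: [-1.57, -0.522, -0.139]
wrist_force: [-5.2, 0.3, 1.3]
opening: 0.122
```

```bash
python3 -c "
from h import *
tip(36);go(MOUTH+(105-125+36)*BZ,barT(0));o=observe();print('F barrel',(barrelR().T@o['wrist_force']).round(1),o['moment'].round(2))"
```

```text
tip in barrel [ -0.2   0.2 107.3] axis err deg 0.1
t 46.95 pos [612.7  32.1 180.8] rpy [-1.57  -0.522 -0.139] F [-5.2  0.3  1.3] open 0.122 q [-0.   -0.25  2.11 -0.1   0.76  0.19]
shift tool mm [ 0.1  2.3 -0.3]
turn x10deg [ 0.   -0.01 -0.01] shift in new axes [ 0.1  2.3 -0.3]
F barrel [-3.8 -0.4  3.7] [ 0.09  0.89 -0.1 ]
```

Call:
{"name": "step_arm", "arguments": {
  "commands": [
    [[0, 0.002, 0, 0, 0, 0, 0], [0, 0.0015, 0, 0, 0, 0, 0], [0, 0.001, 0, 0, 0, 0, 0], [0, 0, 0, 0, 0, 0, 0], [0, 0, 0, 0, 0, 0, 0], [0, 0, 0, 0, 0, 0, 0], [0, 0, 0, 0, 0, 0, 0], [0, 0, 0, 0, 0, 0, 0], [0, 0, 0, 0, 0, 0, 0], [0, 0, 0, 0, 0, 0, 0]]
  ]
}}

```text
time: 48.2
eef_pos: [612.7, 32.1, 181.0]
ee_rot: [-1.572, -0.517, -0.139]
wrist_force: [-5.4, 0.3, 1.7]
opening: 0.121
```

```bash
python3 -c "
from h import *
tip(36);go(MOUTH+(105-125+36)*BZ,barT(0));o=observe();print('F barrel',(barrelR().T@o['wrist_force']).round(1),o['moment'].round(2))"
```

```text
tip in barrel [ -0.2   0.2 107.5] axis err deg 0.4
t 48.2 pos [612.7  32.1 181. ] rpy [-1.572 -0.517 -0.139] F [-5.4  0.3  1.7] open 0.121 q [-0.   -0.25  2.11 -0.1   0.77  0.19]
shift tool mm [ 0.   2.5 -0.2]
turn x10deg [ 0.01 -0.01 -0.04] shift in new axes [-0.   2.5 -0.2]
F barrel [-3.8 -0.4  4.2] [ 0.06  0.95 -0.01]
```

Call:
{"name": "step_arm", "arguments": {
  "commands": [
    [[0, 0.004, 0, 0, 0, 0, 0], [0, 0.005, 0, 0, 0, -0.04, 0], [0, 0.005, 0, 0, 0, 0, 0], [0, 0.004, 0, 0, 0, 0, 0], [0, 0.003, 0, 0, 0, 0, 0], [0, 0.003, 0, 0, 0, 0, 0], [0, 0.003, 0, 0, 0, 0, 0], [0, 0.003, 0, 0, 0, 0, 0], [0, 0.003, 0, 0, 0, 0, 0], [0, 0.003, 0, 0, 0, 0, 0]]
  ]
}}

```text
time: 49.45
eef_pos: [616.4, 31.8, 173.6]
ee_rot: [-1.579, -0.493, -0.138]
wrist_force: [-27.3, 1.5, 19.2]
opening: 0.12
```

```bash
python3 -c "
from h import *
tip(36);go(MOUTH+(105-125+36)*BZ,barT(0));o=observe();print('F barrel',(barrelR().T@o['wrist_force']).round(1),o['moment'].round(2))"
```

```text
tip in barrel [-1.6  0.2 99.2] axis err deg 1.8
t 49.45 pos [616.4  31.8 173.6] rpy [-1.579 -0.493 -0.138] F [-27.3   1.5  19.2] open 0.12 q [ 0.   -0.22  2.09 -0.11  0.78  0.2 ]
shift tool mm [ 0.3 -5.8 -0.5]
turn x10deg [ 0.05 -0.   -0.18] shift in new axes [ 0.4 -5.8 -0.5]
F barrel [-14.   -2.2  30.3] [ 0.03  2.82 -0.21]
```

At the stop (30 N). Easing off slightly and turning the quarter.

Call:
{"name": "step_arm", "arguments": {
  "commands": [
    [[0.0005, -0.003, 0, 0, 0, -0.18, 0], [0, 0.0015, 0, 0, 0.9, 0, 0], [0, 0.0015, 0, 0, 0.9, 0, 0], [0, 0.0015, 0, 0, 0.9, 0, 0], [0, 0.0015, 0, 0, 0.9, 0, 0], [0, 0.0015, 0, 0, 0.9, 0, 0], [0, 0.0015, 0, 0, 0.9, 0, 0], [0, 0.0015, 0, 0, 0.9, 0, 0], [0, 0, 0, 0, 0, 0, 0], [0, 0, 0, 0, 0, 0, 0]]
  ]
}}

```text
time: 50.7
eef_pos: [618.2, 34.8, 176.0]
ee_rot: [-1.092, -0.217, -1.326]
wrist_force: [-6.8, -0.1, 2.9]
opening: 0.124
```

```bash
python3 -c "
from h import *
tip(36);go(MOUTH+(105-125+36)*BZ,barT(-np.pi/2));o=observe();print('F barrel',(barrelR().T@o['wrist_force']).round(1),o['moment'].round(2))"
```

```text
tip in barrel [  1.8   3.4 100.6] axis err deg 0.3
t 50.7 pos [618.2  34.8 176. ] rpy [-1.092 -0.217 -1.326] F [-6.8 -0.1  2.9] open 0.124 q [ 0.01 -0.23  2.11 -0.11  0.75  1.34]
shift tool mm [ 2.5 -4.4 -3.3]
turn x10deg [0.02 2.5  0.03] shift in new axes [ 3.6 -4.4 -1.9]
F barrel [-4.4 -1.   5.9] [ 0.04  1.05 -0.04]
```

Call:
{"name": "step_arm", "arguments": {
  "commands": [
    [[0.001, 0.001, -0.001, 0, 0.85, 0, 0], [0.001, 0.001, -0.001, 0, 0.85, 0, 0], [0, 0.001, 0, 0, 0.8, 0, 0], [0, 0, 0, 0, 0, 0, 0], [0, 0, 0, 0, 0, 0, 0], [0, 0, 0, 0, 0, 0, 0], [0, 0, 0, 0, 0, 0, 0], [0, 0, 0, 0, 0, 0, 0], [0, 0, 0, 0, 0, 0, 0], [0, 0, 0, 0, 0, 0, 0]]
  ]
}}

```text
time: 51.95
eef_pos: [617.2, 33.7, 178.7]
ee_rot: [-1.05, 0.001, -1.72]
wrist_force: [-5.3, 0.6, 2.5]
opening: 0.122
```

```bash
python3 -c "
from h import *
tip(36);go(MOUTH+(105-125+36)*BZ,barT(-np.pi/2));o=observe();print('F barrel',(barrelR().T@o['wrist_force']).round(1),o['moment'].round(2))"
```

```text
tip in barrel [  2.5   2.3 103.4] axis err deg 0.3
t 51.95 pos [617.2  33.7 178.7] rpy [-1.05e+00  1.00e-03 -1.72e+00] F [-5.3  0.6  2.5] open 0.122 q [ 0.   -0.23  2.1  -0.11  0.76  1.79]
shift tool mm [ 2.5 -1.6 -2.5]
turn x10deg [ 0.01 -0.06  0.03] shift in new axes [ 2.4 -1.6 -2.6]
F barrel [-3.3 -0.1  4.8] [0.07 0.94 0.  ]
```

Call:
{"name": "step_arm", "arguments": {
  "commands": [
    [[0, -0.0015, 0, 0, -0.06, 0, 0], [0, -0.0015, 0, 0, 0, 0, 0], [0, -0.001, 0, 0, 0, 0, 0], [0, 0, 0, 0, 0, 0, 0], [0, 0, 0, 0, 0, 0, 0], [0, 0, 0, 0, 0, 0, 0], [0, 0, 0, 0, 0, 0, 0], [0, 0, 0, 0, 0, 0, 0], [0, 0, 0, 0, 0, 0, 0], [0, 0, 0, 0, 0, 0, 0]]
  ]
}}

```text
time: 53.2
eef_pos: [615.3, 33.7, 181.4]
ee_rot: [-1.049, -0.005, -1.711]
wrist_force: [-2.2, -0.0, -2.2]
opening: 0.121
```

```bash
python3 -c "
from h import *
tip(36);go(MOUTH+(105-125+36)*BZ,barT(-np.pi/2));o=observe();print('F barrel',(barrelR().T@o['wrist_force']).round(1),o['moment'].round(2))"
```

```text
tip in barrel [  2.2   2.  106.6] axis err deg 0.3
t 53.2 pos [615.3  33.7 181.4] rpy [-1.049 -0.005 -1.711] F [-2.2 -0.  -2.2] open 0.121 q [ 0.   -0.24  2.11 -0.11  0.76  1.77]
shift tool mm [ 2.1  1.6 -2.3]
turn x10deg [ 0.01 -0.    0.03] shift in new axes [ 2.2  1.6 -2.3]
F barrel [-3.  -0.3 -0.9] [-0.01  0.57 -0.1 ]
```

Spring load has gone into the lip, with only about the cap's weight left on the wrist. Releasing and backing off along the axis.

Call:
{"name": "step_arm", "arguments": {
  "commands": [
    [[0, 0, 0, 0, 0, 0, 0.4], [0, 0, 0, 0, 0, 0, 0.4], [0, 0, 0, 0, 0, 0, 0.4], [0, 0, 0, 0, 0, 0, 0.4], [0, -0.01, 0, 0, 0, 0, 0.4], [0, -0.02, 0, 0, 0, 0, 0.4], [0, -0.03, 0, 0, 0, 0, 0.4], [0, -0.03, 0, 0, 0, 0, 0.4], [0, -0.04, 0, 0, 0, 0, 0.4], [0, -0.04, 0, 0, 0, 0, 0.4]]
  ]
}}

```text
time: 54.45
eef_pos: [528.5, 46.5, 334.7]
ee_rot: [-1.047, -0.004, -1.711]
wrist_force: [0.4, -0.4, -0.4]
opening: 0.402
```

Call:
{"name": "step_arm", "arguments": {
  "commands": [
    [[0, -0.03, 0, 0, 0, 0, 0.4], [0.05, -0.02, 0, 0, 0, 0, 0.4], [0.06, 0, 0, 0, 0, 0, 0.4], [0.06, 0, 0, 0, 0, 0, 0.4], [0.06, 0, 0, 0, 0, 0, 0.4], [0.05, 0, 0, 0, 0, 0, 0.4], [0, 0, 0, 0, 0, 0, 0.4], [0, 0, 0, 0, 0, 0, 0.4], [0, 0, 0, 0, 0, 0, 0.4], [0, 0, 0, 0, 0, 0, 0.4]]
  ]
}}

```text
time: 55.7
eef_pos: [462.4, -228.5, 395.5]
ee_rot: [-1.024, -0.009, -1.698]
wrist_force: [-0.1, 0.1, 0.4]
opening: 0.399
```

Run:
```python
from h import *
go(MOUTH,None)
I={n:get_image(n) for n in("side","top")}
for n in I:cv2.imwrite(f"pics/end_{n}.png",I[n])
B=barrelR();O=MOUTH-125*BZ
def pt(x,y,z):return O+B@[x,y,z]
panels=[]
for n,(x0,y0) in(("side",(300,125)),("top",(262,150))):
    p=cv2.resize(I[n][y0:y0+60,x0:x0+60],None,fx=6,fy=6,interpolation=2)
    q=lambda X:tuple(((proj(n,X)-[x0-.5,y0-.5])*6).astype(int).tolist())
    for s in(-27,27):   # expected wing ends (home) and disc outline
        cv2.circle(p,q(pt(s,0,176)),3,(255,0,0),-1);cv2.circle(p,q(pt(s,0,144)),3,(0,255,0),-1)
    C=np.array([q(pt(36*np.cos(a),36*np.sin(a),144)) for a in np.linspace(0,6.28,60)]);cv2.polylines(p,[C],True,(0,0,255),1)
    panels.append(p)
cv2.imwrite("pics/end_c.png",np.hstack(panels))
```

```text
t 55.7 pos [ 462.4 -228.5  395.5] rpy [-1.024 -0.009 -1.698] F [-0.1  0.1  0.4] open 0.399 q [-0.74 -0.58  1.99  0.31  1.27  0.93]
shift tool mm [-279.3  259.8  -11.7]
```

The picture limit is reached, so I'm verifying numerically: disc outline fit from both views, plus the wing's shaded flank direction.

Run:
```python
from h import *
from scipy.optimize import least_squares
B=barrelR();n=BZ;O=MOUTH-125*BZ;P=[]
for c,box,sel in(("side",(300,125,368,205),lambda a:abs((a-160+180)%360-180)<110 and 0 or True),("top",(265,150,315,212),None)):
    im=cv2.imread(f"pics/end_{c}.png");h=cv2.cvtColor(im,cv2.COLOR_BGR2HSV);z=np.zeros(h.shape[:2],np.uint8);x0,y0,x1,y1=box
    z[y0:y1,x0:x1]=cv2.inRange(h,(17,115,90),(35,255,255))[y0:y1,x0:x1]
    k=max(cv2.findContours(z,0,1)[0],key=cv2.contourArea)[:,0].astype(float)
    cam=CAL[c]["origin"]-MOUTH;cam/=np.linalg.norm(cam)
    got=[]
    for p in k:
        a,d=ray(c,p);X=a+d*(n@(O+144*n-a))/(n@d);u=B.T@(X-O);r=np.hypot(u[0],u[1])
        w=B@[u[0]/r,u[1]/r,0]
        if w@cam<-0.05 and abs(r-36)<8:P.append((c,p));got.append((u[0].round(1),u[1].round(1),r.round(1)))
    print(c,len(got),got[::max(1,len(got)//8)])
def f(v):
    o=[]
    for c,p in P:
        a,d=ray(c,p);C=O+B@v[:3];X=a+d*(n@(C-a))/(n@d);o.append(np.linalg.norm(X-C)-v[3])
    return np.array(o)
r=least_squares(f,[0,0,144,36],loss="soft_l1");print("disc top centre in barrel",r.x.round(1),"rms",f(r.x).std().round(2),"-> cap z",(r.x[2]-34).round(1))
im=cv2.cvtColor(cv2.imread("pics/end_side.png"),cv2.COLOR_BGR2GRAY)
px=[proj("side",O+B@[s,0,176]) for s in(-27,27)];print("wing top ends side px",px,[proj("side",O+B@[s,-6,144]) for s in(-27,27)])
print(im[138:172,308:348:1][::2])
```

```text
side 24 [(np.float64(24.9), np.float64(35.6), np.float64(43.4)), (np.float64(14.8), np.float64(34.0), np.float64(37.1)), (np.float64(6.1), np.float64(35.0), np.float64(35.6)), (np.float64(-2.6), np.float64(36.0), np.float64(36.1)), (np.float64(-10.8), np.float64(32.5), np.float64(34.2)), (np.float64(36.7), np.float64(7.8), np.float64(37.6)), (np.float64(33.8), np.float64(18.6), np.float64(38.6)), (np.float64(28.0), np.float64(24.5), np.float64(37.2))]
top 33 [(np.float64(3.0), np.float64(37.4), np.float64(37.6)), (np.float64(-8.9), np.float64(39.2), np.float64(40.2)), (np.float64(-20.6), np.float64(38.2), np.float64(43.4)), (np.float64(-31.1), np.float64(29.1), np.float64(42.6)), (np.float64(-38.4), np.float64(17.4), np.float64(42.1)), (np.float64(-38.9), np.float64(0.7), np.float64(38.9)), (np.float64(-31.3), np.float64(-9.6), np.float64(32.8)), (np.float64(-23.8), np.float64(-19.9), np.float64(31.0)), (np.float64(-13.4), np.float64(-29.8), np.float64(32.7))]
disc top centre in barrel [ -1.    6.2 136.   38.3] rms 2.86 -> cap z 102.0
wing top ends side px [array([315.21381753, 161.3
[... 2262 characters left out ...]
 231 235 230
  185  88  38 112]
 [ 57  59  61  66  70  72  75  76  74  68  65  63  61  64  66  65  63  56
   99 154 211 234 235 233 231 230 229 230 230 231 231 231 231 234 231 182
   87  45  39 166]
 [ 56  56  56  52  63  73  76  77  78  78  71  66  66  65  64  65  67  66
   59  68 188 237 237 231 230 230 231 231 231 231 230 233 233 224 179  85
   47  39 166 212]
 [ 51  48  94 117 107 100  82  74  75  75  71  69  64  61  61  60  62  67
   67  65  54  90 205 236 234 231 230 230 231 234 235 227 190 113  54  49
   54 202 226 196]
 [100 152 157 139 116 124 131 122 104  58  62  62  58  55  56  60  63  60
   64  68  67  62  64 155 231 238 236 236 229 203 163 104  60  48  56  69
  128 182 194 190]]
```

The gripper, at side (317,138–160), hides part of the cap in that view. I'll move it out of the line of sight and re-check.

Call:
{"name": "step_arm", "arguments": {
  "commands": [
    [[0.05, 0, 0, 0, 0, 0, 0.4], [0.05, 0, 0, 0, 0, 0, 0.4], [0.05, 0, 0, 0, 0, 0, 0.4], [0.05, 0, 0, 0, 0, 0, 0.4], [0.04, 0, 0, 0, 0, 0, 0.4], [0, 0, 0, 0, 0, 0, 0.4], [0, 0, 0, 0, 0, 0, 0.4], [0, 0, 0, 0, 0, 0, 0.4], [0, 0, 0, 0, 0, 0, 0.4], [0, 0, 0, 0, 0, 0, 0.4]]
  ]
}}

```text
time: 57.05
eef_pos: [436.7, -465.9, 399.9]
ee_rot: [-1.02, -0.011, -1.684]
wrist_force: [-0.8, 0.3, -0.2]
opening: 0.4
```

Run:
```python
from h import *
B=barrelR();n=BZ;O=MOUTH-125*BZ
print(observe()["eef_pos"],observe()["time"])
for c in("side","top"):cv2.imwrite(f"pics/e2_{c}.png",get_image(c))
s=cv2.imread("pics/e2_side.png");g=cv2.cvtColor(s,cv2.COLOR_BGR2GRAY);h=cv2.cvtColor(s,cv2.COLOR_BGR2HSV)
gold=cv2.inRange(h,(15,90,90),(36,255,255))
fl=cv2.inRange(g,130,185)&gold;z=np.zeros_like(fl);z[140:176,308:345]=fl[140:176,308:345]
z=cv2.morphologyEx(z,cv2.MORPH_OPEN,np.ones((2,2),np.uint8))
k=max(cv2.findContours(z,0,1)[0],key=cv2.contourArea);print("flank seen",cv2.boxPoints(cv2.minAreaRect(k)).round(1).tolist())
for cz in(103,107,110,113):print(cz,"flank predicted",[[round(float(v),1) for v in proj("side",O+B@[a,-6,cz+b])] for a,b in((-27,66),(27,66),(27,34),(-27,34))])
for d in(-.25,.25):
    q=lambda a,b:proj("side",O+B@[a*np.cos(d)+6*np.sin(d),a*np.sin(d)-6*np.cos(d),110+b]).round(1).tolist()
    print("rot",d,[q(a,b) for a,b in((-27,66),(27,66),(27,34),(-27,34))])
print(g[142:178:2,308:348])
# brush in stand: handle top and rim
H=cv2.inRange(h,(8,20,225),(30,140,255));H[:,:408]=0;H[:,430:]=0;H[:235]=0;H[280:]=0
m=cv2.moments(H,True);print("handle top side now",m['m10']/m['m00'],m['m01']/m['m00'],"at start 420.2 243.6; expected",proj('side',[615.3,-283.8,213]))
```

```text
[ 436.72003027 -465.86586793  399.85233995] 57.05
flank seen [[307.1000061035156, 153.3000030517578], [311.6000061035156, 140.8000030517578], [349.20001220703125, 154.39999389648438], [344.6000061035156, 167.0]]
103 flank predicted [[317.7, 164.4], [335.8, 150.0], [341.6, 156.6], [323.9, 170.6]]
107 flank predicted [[316.9, 163.6], [335.0, 149.1], [340.9, 155.8], [323.1, 169.9]]
110 flank predicted [[316.3, 163.0], [334.5, 148.5], [340.4, 155.2], [322.6, 169.3]]
113 flank predicted [[315.7, 162.3], [333.9, 147.8], [339.8, 154.5], [322.0, 168.7]]
rot -0.25 [[314.8, 161.3], [334.9, 150.8], [340.8, 157.5], [321.1, 167.6]]
rot 0.25 [[318.2, 164.1], [333.4, 146.5], [339.3, 153.2], [324.5, 170.4]]
[[188 193 187 168 156 143 112 100  99 101  85  59  53  55  53  55  54  55
   55  56  55  56  56  55  56  56  56  56  57  56  56  56  58  57  57  57
   57  56  58  57]
 [193 191 189 186 181 175 168 150 120  99  85  59  53  54  55  56  55  56
   56  55  57  54  53  47  41  40  46  53  54  55  57  56  55  58  58  57
   57  57  56  57]
 [157 176 176 168 167 160 138 105  93 102  86  59  54  54  55  56
[... 2023 characters left out ...]
145 150 154 156 157 157 158 159 162 163 163 166 167 171 174 172
  155 140 122  91]
 [130 118 113 126 117 104 103  99  76  64  61  56  58  60  60  61  59  58
   63  72  85  98 111 124 138 148 155 162 164 165 166 167 168 170 169 170
  171 172 173 174]
 [129 130 132 134 137 137 140 140 143 143 138 134 123 108 100  82  60  54
   58  60  59  59  59  61  70  81  97 112 129 142 154 163 169 174 172 170
  170 169 169 169]
 [131 132 133 134 138 138 139 141 141 143 144 146 145 148 149 149 150 144
  126 102  85  72  61  56  59  61  59  58  62  71  87 102 119 134 150 163
  168 172 171 167]]
handle top side now 421.3529411764706 243.66666666666666 at start 420.2 243.6; expected [420.62241874 241.68371968]
```

The visible flank of the wing has slope −0.78, against −0.80 predicted for the home position. Its top edge passes through (330.2,152.0), against (330.2,151.9) predicted for cap z = 110. The brush handle top is within about 1–2 px of its start pixel. Handing in.

```bash
python3 -c "
from bench import *
print(finish_job(),observe()['time'])"
```

```text
the job is handed in; nothing more can be done
the job is handed in; nothing more can be done
```

I scrubbed the barrel with three full strokes, stood the brush back in its own grey stand and closed the barrel with its bayonet cap. I handed the job in at about 57 s of the 72 s limit; no verdict was reported.

**Brush:** by arm kinematics the tip reached barrel z ≈ 9, 16 (commanded 4 mm lower before pulling back, not re-read) and 8 mm at the bottom. It came up to about 89 and 87 mm, then right out of the mouth. After release, the handle top was within about 1 px of where it started.

**Cap:** my first grasp closed on nothing, because the fingers did not hold the wing at 100 N. A second try 4 mm lower at 30 N held. After the push to the stop and the quarter turn, the cap rose about 3 mm. The wrist load fell to near zero, as expected when it clicks into the recesses.

**Last checks:**
- **Wing flank:** in the side picture its slope was −0.78, against −0.80 predicted. Its top edge lay where the home position (cap z = 110 mm) puts it.
- **Wing lower edge:** this sat about 2 px off the prediction.
- **Disc outline:** this fit gave cap z 102 mm, but the gripper was hiding part of the cap, so I discounted it. In the next picture the arm was in the way.
- **Gripper reading:** at release it read about 3.5 mm low and 2 mm off-axis. I put that down to the wing slipping in the fingers under the 30 N push.
- **Picture limit:** it was reached before the end, so the final check was from pixel values only.
- **Loose things and fat brush:** I did not re-measure them at the end. I never reached for them, and no wrist force suggested touching one.

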